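# Pull the snug speed-knob cap off a lathe control box

## Task

Take the puller by its wooden handle, slide its fork under the larger knob cap on the lathe's control box until the fork is felt bearing lightly against the stop beneath it, then pull the snug cap straight up until it pops off. Use only the puller on the cap and press the box gently; then gently stand the puller upright in the parts tray with the cap still in its jaw and let go, leaving the other things on the bench alone.

Things in the scene. Friction and masses are not known exactly. Their poses are not given: they have to be found in the camera images.
- control_box: Grey box fixed on the bench, bare-metal panel on top; 170 (x) x 180 (y) x 60 mm high. Origin: centre of its underside; z up. Larger knob cap at x +20, y +40 mm; small fixed knob (22 dia, 18 high) at x +20, y -50 mm, not to be pulled. Bring the fork from the box's -x side: there the panel is free for 100 mm ahead of the spindle's axis. Panel and spindle bear at most 20 N.
- spindle: Fixed upright steel spindle, 12 mm dia, 27 mm high above the panel, inside the cap; two sprung catches at mid height hold the cap. Origin: on its axis at panel height; axes as the box's. With it goes a stiffly held steel stop tab on the panel, 12 wide (y) x 4.5 mm high, unseen under the cap: its -x face lies somewhere 6.5 to 15.5 mm before the axis, to be felt. At most 12 N on it.
- cap: Round black plastic knob cap, 40 mm dia at its foot, 26 mm high, 40 g, snug on the spindle. Origin: centre of its underside, 6 mm above the panel (a 6 mm gap all round below it); z up. A straight pull of about 6 to 15 N frees it within the first 3 mm; it is clear once raised 21 mm. It bears at most 25 N from the puller.
- puller: Loose hand puller, steel C frame with a wooden handle on top, standing upright on its flat fork; about 0.22 kg. Origin: fork's underside, right below the handle's axis; x points the way the open jaw faces, z up. Upright back at x = -33 to -26 mm; top bar 40 to 46 mm up, x -33 to +12 mm.
- puller_grip (a point): Centre of the puller's wooden handle, 76 mm above the fork's underside. The handle is 22 (puller's x) x 28 (y) x 60 mm high, from 46 to 106 mm up. It is best gripped hard (40 to 60 N).
- puller_jaw (a point): Point on the puller's axis level with the fork's upper face; axes as the puller's. Fork 4 mm thick, 40 mm wide (y), x -33 to +24 mm. Slot 22 mm wide between its two tines, open at +x, closed end at x = -6 mm; this end meets the stop tab, the jaw point then being 0.5 to 9.5 mm short of the spindle's axis. The hooked cap comes to lie there on the fork. Jaw 36 mm high.
- tray: Open grey parts tray fixed on the bench, outside 170 (x) x 150 (y) x 22 mm high, walls and floor 5 mm thick. Origin: centre of its underside; z up. Set the puller down in it with less than 40 N.
- oil_bottle: Small white bottle, 50 dia x 120 mm high, loose; leave alone. Origin: centre of its underside.
- bushing: Loose brass bushing, 36 dia x 22 mm high, standing on the bench; leave alone. Origin: centre of its underside.
- tool_handle: Loose spare wooden tool handle, 28 mm dia x 95 mm high, standing on end; leave alone. Origin: centre of its underside.
There are look-alikes about, which are no part of the job. Leave any yellow look-alike of the puller alone.

How it is judged (in metres and radians):
On the way, in this order (a step that is already met when the one before it is completed fails the run):
1. the fork is under the seated cap and bears against its stop with more than 1.5 N, the handle's axis within 14 mm of the spindle's (contact force between puller and spindle above 1.5 N and horizontal distance between puller_jaw and spindle below 0.014 m and z of cap in the frame of puller_jaw above -0.0015 m and distance between cap and spindle below 0.009 m), for 0.2 s.
2. the cap, carried in the puller's jaw, is pulled clear above the spindle (z of cap in the frame of spindle above 0.03 m and distance between cap and puller_jaw below 0.018 m), for 0.2 s.
At the end, for the whole second after the job is handed in: The puller stands upright (within 0.1 rad) on the tray's floor, inside its walls, released and at rest, with the cap lying upright in its jaw, the cap's underside centre within 18 mm of the jaw point (x of puller_grip in the frame of tray between -0.06 and 0.06 m and y of puller_grip in the frame of tray between -0.055 and 0.055 m and z of puller_jaw in the frame of tray below 0.013 m and angle between puller's own z axis and vertical below 0.1 rad and distance between cap and puller_jaw below 0.018 m and angle between cap's own z axis and vertical below 0.2 rad and linear speed of each of puller, cap below 0.02 m/s); the robot touches nothing.
It fails at once if the puller presses the control box with more than 20 N, or the spindle or its stop with more than 12 N (contact force between puller and control_box above 20 N or contact force between puller and spindle above 12 N).
It fails at once if the puller loads the cap with more than 25 N (contact force between puller and cap above 25 N).
It fails at once if the gripper or arm touches the cap (contact force between any of the fingers, the arm and cap above 0.5 N).
It fails at once if the puller is set down in the tray with more than 40 N (contact force between puller and tray above 40 N).
It fails at once if a bystander is moved more than 15 mm (distance of any of oil_bottle, tool_handle, bushing from where it was at the start of the episode above 0.015 m).
It also fails if it takes over 72 s, if anything falls off the work surface, if the arm or the gripper's body presses on something with over 40 N, if the wrist force passes 120 N, or if a joint passes its speed limit or range.

## Robot

A 6-joint arm with a two-finger parallel gripper is mounted at the origin on the work surface. World frame = base frame: x ahead of the robot, y to its left, z up, the work surface at z = 0. Lengths are in mm, angles in rad, forces in N, time in s.
With the tool pointing down it reaches from about 325 to 900 mm from the base axis. Payload 6.1 kg.
Tool frame: the origin (TCP) lies at the very end of the fingers, on their centre line; the grasp point (between the pads) lies 19 mm behind it; z points along the fingers, x is the direction in which the jaws open and shut, and the axes are right-handed (so a half turn about z gives the same grasp; the last joint's range is limited). The gripper opens to 85 mm and grips with 20 to 120 N. Pads are 22 mm wide; open, the fingers measure 114 mm over their backs; the gripper's body (76 mm by 85 mm) begins 54 mm behind the grasp point. The pads swing forward as they close: fully open they stand 13 mm farther back than shut.
Start: joints at [-1.427, 0.22, 1.526, -0, 1.395, -0.126], TCP at [166.58, -602.384, 231.3] pointing down, gripper open.
Joint ranges: [-2.98, 2.98], [-0.91, 2.08], [0.09, 2.57], [-1.24, 4.39], [0.2, 2.65], [-2.68, 2.68]. Speed limits (rad/s): [2.57, 2.57, 3.01, 3.14, 3.14, 3.14].

## Interface

Orientations are given as [roll, pitch, yaw] about the fixed x, y, z axes, in that order (R = Rz(yaw) Ry(pitch) Rx(roll)).
In Python, from cell import arm gives the robot as it stands.
- The arm moves only by the tool drive_tool, never from a script. Its argument "deltas" is a list of rows, each an object with "offset": the shift along the tool's x, y, z in cm, a list of three; "yaw": the turn about the tool's z in degrees. A call has 1 to 12 rows; each row is the pose to reach, as a shift and turn from the pose commanded when the call began, along the tool's axes at that moment; what a row does not reach only later rows make up. A row lasts 1/12 s, in which the tool goes at most 41.7 mm and 7.16 degrees, less where a joint would pass 70% of its speed; a pose out of reach is approached as far as the arm can. A call with a gripper value outside its range is refused whole. "fingers" is the finger opening in cm, from 0 to 8.54, set as the call begins (left out, the last holds). The fingers move at their own pace and stop on an object; the grip force is fixed at half the most. Time passes only in rows, so rows that repeat a pose let the fingers close. It gives the time, the measured TCP pose, the force and the opening at its end, in the units of the state.
- arm.read_state(): the state, without advancing time (a new reading comes with each control period).
- arm.grab_frame(name): name is "side" or "top"; returns a dict with "frame" (400x640x3 uint8, red, green, blue), "range_z" (400x640 float32, mm along the optical axis (not along the pixel's ray), 0 where there is no reading), "vertical_fov" (degrees; the focal length in pixels is half the picture's height over the tangent of half this angle, whatever the lens; pixels are square), "cx", "cy" (the principal point, pixels), "distortion" ([k1, k2, p1, p2, k3] as OpenCV has them; the pictures are not rectified), "origin" and "rotation" of the camera in the world. Camera axes: x right, y down, z forward; pixel columns grow to the right and rows downward; lengths in mm; the calibration is good to about 2 mm. A picture is of the moment at which its call begins.
- arm.hand_in(): hands the job in, once; it reports no verdict.
The state is a dict: "time_s": time; "q": joint angles; "qvel": joint speeds; "joint_torque": joint torques, N m; "eef_pos": TCP position; "tcp_rot": TCP orientation; "ft_force": force on the tool from outside, world axes, zero at the start; "ft_torque": the same for the moment, N m; "opening": opening from 0.0 (shut) to 1.0 (fully open).
Only numpy, scipy, OpenCV 4.12 (cv2) and the standard library are available. Lean on these libraries where they do the work, as an engineer would, in place of code of your own. Each camera call takes 0.05 s, during which the arm holds its last target.

## Working session

There is one attempt and no reset: what is moved stays moved. The work goes in short steps, Python scripts to look and compute and a tool call to move; the robot and the scene stay as the last step left them, time stands still between calls to the robot, and variables do not carry over. Pictures are saved under pics/ and viewed, and the job is handed in when it is done.

Besides the shell and the picture viewer there is one more tool, called after ">>>" as name(argument=value, ...), one argument or row to a line, values as JSON. drive_tool: Moves the arm, as the interface text tells. Its arguments: {"type":"object","properties":{"deltas":{"type":"array"},"fingers":{"type":"number"}},"required":["deltas"]}

```bash
ls; mkdir -p pics; python3 - <<'E'
from cell import arm
import cv2,numpy as np
for n in ("side","top"):
    f=arm.grab_frame(n)
    np.savez(f"f0_{n}.npz",**{k:np.array(v) for k,v in f.items()})
    cv2.imwrite(f"pics/{n}0.png",f["frame"][:,:,::-1])
    print(n,f["vertical_fov"],f["cx"],f["cy"],f["distortion"],f["origin"],f["rotation"])
print(arm.read_state())
E
```

```text
pics
side 56.18778020437066 320.03639287834346 202.88502732659902 [-0.08304054  0.          0.          0.          0.        ] [ 374.64608952 -352.71119344  564.16652455] [-2.40400654 -0.01305994 -0.41987464]
top 48.85816446003555 316.14293148258884 205.35968804199476 [-0.12314378  0.          0.          0.          0.        ] [ 472.29861168    3.08657175 1032.39500049] [-3.05389869  0.01400234 -1.58273025]
{'time_s': 0.1, 'q': array([-1.42708312e+00,  2.21177217e-01,  1.52750880e+00,  7.06639453e-06,
        1.39470712e+00, -1.26098360e-01]), 'qvel': array([ 0.00022027, -0.00132869, -0.00390848, -0.00071455, -0.00038464,
       -0.00026499]), 'joint_torque': array([ 7.56979771e-04, -4.98247576e+01, -3.90546513e+01, -2.45109168e-04,
        5.67648633e-03,  1.37299145e-05]), 'eef_pos': array([ 166.51326539, -601.83596393,  230.28368531]), 'tcp_rot': array([-3.14135932e+00,  1.78531123e-03, -1.30098579e+00]), 'ft_force': array([-0.03399314,  0.2602871 ,  0.29359113]), 'ft_torque': array([ 0.0327601 , -0.06361609, -0.00592965]), 'opening': 0.9992551971926581}
```

View pics/side0.png

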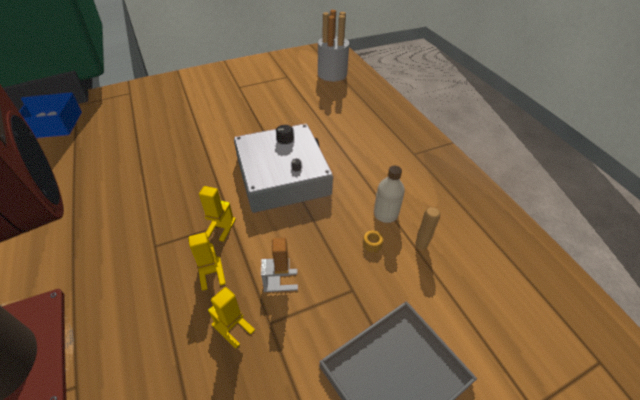

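View pics/top0.png

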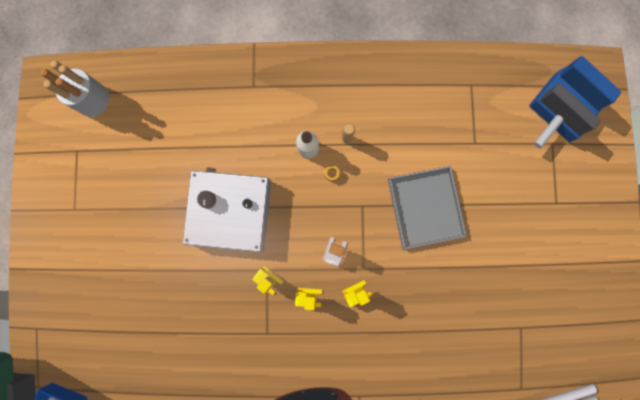

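The side view shows the puller (wooden handle at about 280,255), the box with the larger cap at (285,134) and the tray at (400,365). In the top view the puller is at (337,250), the cap at (206,200) and the tray at (428,208). The yellow look-alikes are at about (265,280), (307,300) and (357,295).

```bash
cat > h.py <<'E'
import numpy as np,cv2
from scipy.spatial.transform import Rotation as R
def cloud(f):
    d=np.asarray(f["range_z"],float); h,w=d.shape
    fl=h/2/np.tan(np.radians(float(f["vertical_fov"]))/2)
    K=np.array([[fl,0,float(f["cx"])],[0,fl,float(f["cy"])],[0,0,1]])
    v,u=np.mgrid[:h,:w]
    p=cv2.undistortPoints(np.stack([u,v],-1).reshape(-1,1,2).astype(np.float64),K,np.asarray(f["distortion"],float)).reshape(h,w,2)
    P=np.dstack([p[...,0]*d,p[...,1]*d,d])
    r=np.asarray(f["rotation"],float)
    M=r if r.shape==(3,3) else R.from_euler('xyz',r).as_matrix()
    W=P@M.T+np.asarray(f["origin"],float); W[d<=0]=np.nan
    return W
def proj(f,X):
    h,w=f["range_z"].shape
    fl=h/2/np.tan(np.radians(float(f["vertical_fov"]))/2)
    K=np.array([[fl,0,float(f["cx"])],[0,fl,float(f["cy"])],[0,0,1]])
    M=R.from_euler('xyz',np.asarray(f["rotation"],float)).as_matrix()
    C=(np.atleast_2d(X)-np.asarray(f["origin"],float))@M
    return cv2.projectPoints(C,np.zeros(3),np.zeros(3),K,np.asarray(f["distortion"],float))[0][:,0]
E
python3 - <<'E'
from h import *
np.set_printoptions(precision=1,suppress=True)
f={n:np.load(f"f0_{n}.npz") for n in("side","top")}
W={n:cloud(f[n]) for n in f}
print("bench top",[W["top"][r,c] for r,c in((300,200),(120,250),(300,450),(120,450))])
print("bench side",[W["side"][r,c] for r,c in((150,180),(320,150),(300,360),(250,560))])
for nm,(t,s) in dict(cap=((200,206),(130,285)),knob=((203,247),(163,296)),panel=((225,220),(160,265)),tray=((208,428),(365,400)),puller=((250,339),(255,280)),bottle=((138,307),(172,394)),bush=((173,327),(236,372)),tool=((129,348),(212,430))).items():
    print(nm,W["top"][t],W["side"][s])
# box rect from panel points
for n in f:
    w=W[n];rgb=f[n]["frame"]
    m=(abs(w[...,2]-60)<6)&(w[...,0]>300)&(w[...,0]<700)&(w[...,1]>50)&(w[...,1]<400)
    p=w[m][:,:2].astype(np.float32); print(n,"box",m.sum(),cv2.minAreaRect(p),np.median(w[m][:,2]))
    m=(w[...,2]>80)&(w[...,2]<100)&(w[...,0]>300)&(w[...,0]<700)&(w[...,1]>100)&(w[...,1]<400)
    print(n,"cap top",m.sum(),np.nanmean(w[m],0),w[m].min(0),w[m].max(0))
    m=(w[...,2]>14)&(w[...,2]<28)&(w[...,1]<-100)&(w[...,1]>-400)&(w[...,0]>300)&(w[...,0]<700)
    print(n,"tray",m.sum(),cv2.minAreaRect(w[m][:,:2].astype(np.float32)))
E
```

```text
bench top [array([343.1, 292.9,  -1.7]), array([772.4, 173.9,   0.5]), array([ 336.2, -295.4,   -3.8]), array([ 766.7, -310.6,    0. ])]
bench side [array([356.4, 397.8,  -0.8]), array([235.7, -11.6,   0.2]), array([ 562.4, -112.7,    0.3]), array([ 963. , -180.3,   -1.2])]
cap [570.  254.3  91.8] [571.9 252.5  91.6]
knob [563.6 166.8  77.5] [560.1 161.5  78.6]
panel [517.  231.4  56.3] [512.9 215.1  59.7]
tray [ 553.3 -247.1    3.1] [ 564.7 -233.3    6.2]
puller [459.4 -31.7 105.4] [455.4 -39.6  96.4]
bottle [696.5  32.6 117.9] [692.6  28.7 120.1]
bush [635.7  -9.9  25.6] [640.4 -11.2  11.8]
tool [720.9 -56.2  94.9] [713.8 -58.7  96.4]
side box 4348 ((502.927734375, 207.7997589111328), (209.69659423828125, 257.09149169921875), 85.95601654052734) 59.7205363010697
side cap top 367 [491.2 194.5  89.3] [369.9 110.8  80.1] [591.1 274.  100. ]
side tray 1275 ((552.3004760742188, -240.7890625), (171.8673858642578, 150.15707397460938), 9.773834228515625)
top box 5462 ((557.3441162109375, 196.69630432128906), (234.82608032226562, 318.3095703125), 78.24797058105469) 59.710973387558624
top cap top 242 [563.1 248.1  90.5] [374.6 110.9  80.3] [592.4 275.3  98.6]
top tray 676 ((554.7117919921875, -241.13027954101562), (171.3820037841797, 152.49301147460938), 10.751723289489746)
```

```bash
python3 - <<'E'
from h import *
np.set_printoptions(precision=1,suppress=True)
f={n:np.load(f"f0_{n}.npz") for n in("side","top")}
W={n:cloud(f[n]) for n in f}
for n in f:
    w=W[n];rgb=f[n]["frame"].astype(int)
    sat=rgb.max(2)-rgb.min(2)
    m=(abs(w[...,2]-60)<5)&(sat<40)&(w[...,0]>420)&(w[...,0]<700)&(w[...,1]>80)&(w[...,1]<330)
    m=cv2.morphologyEx(m.astype(np.uint8),cv2.MORPH_OPEN,np.ones((3,3)))
    k,l,s,_=cv2.connectedComponentsWithStats(m); i=1+s[1:,4].argmax(); m=l==i
    print(n,"box",m.sum(),cv2.minAreaRect(w[m][:,:2].astype(np.float32)),s[i])
    for z0,z1 in((86,97),(72,83)):
        c=(w[...,2]>z0)&(w[...,2]<z1)&(w[...,0]>500)&(w[...,0]<620)&(w[...,1]>(210 if z0>80 else 130))&(w[...,1]<(300 if z0>80 else 190))
        p=w[c]; print(n,"round",z0,c.sum(),p.mean(0),cv2.minEnclosingCircle(p[:,:2].astype(np.float32)))
    # puller
    c=(w[...,0]>400)&(w[...,0]<520)&(w[...,1]>-90)&(w[...,1]<20)&(w[...,2]>8)
    yel=(rgb[...,0]>150)&(rgb[...,1]>130)&(rgb[...,2]<60)
    c&=~yel
    for z0,z1 in((95,115),(50,95),(36,50),(8,36)):
        q=c&(w[...,2]>z0)&(w[...,2]<=z1); p=w[q]
        print(n,"pul",z0,q.sum(),p.mean(0),cv2.minAreaRect(p[:,:2].astype(np.float32)),p.min(0),p.max(0))
a=f["side"]["frame"][220:310,220:340,::-1];b=f["top"]["frame"][220:290,290:390,::-1]
a=cv2.resize(a,None,fx=5,fy=5,interpolation=2)
b=cv2.resize(b,None,fx=5,fy=5,interpolation=2)
cv2.imwrite("pics/zs.png",a);cv2.imwrite("pics/zt.png",b)
E
```

```text
side box 4102 ((547.3793334960938, 219.99386596679688), (176.99557495117188, 165.36965942382812), 83.86780548095703) [ 235  125   97   68 4102]
side round 86 167 [571.  253.9  90.3] ((571.8441162109375, 256.2775573730469), 19.372455596923828)
side round 72 77 [562.5 166.2  77.1] ((562.4620971679688, 167.67913818359375), 10.554929733276367)
side pul 95 271 [458.3 -29.7 104.8] ((459.09271240234375, -26.770584106445312), (28.324007034301758, 21.51241683959961), 70.43307495117188) [445.5 -42.4  95.3] [472.9 -13.  108.9]
side pul 50 255 [456.2 -38.5  72.9] ((463.37457275390625, -33.66472625732422), (34.91797637939453, 18.15715789794922), 28.78369140625) [444.9 -43.5  50.2] [474.3 -17.3  94.9]
side pul 36 302 [441.5 -25.   45.5] ((449.1375732421875, -23.430145263671875), (31.064640045166016, 45.99528503417969), 71.24642181396484) [422.9 -44.6  36.2] [475.9  -1.9  49.8]
side pul 8 50 [427.2 -29.4  20.9] ((430.0972900390625, -26.873960494995117), (14.526073455810547, 6.09943151473999), 39.490360260009766) [422.8 -32.    8.5] [433.8 -19.9  35.5]
top box 5275 ((549.716064453125, 219.5827941894
[... 243 characters left out ...]
125, 168.0930633544922), 10.767045021057129)
top pul 95 141 [460.1 -27.3 105.4] ((459.95916748046875, -27.07750701904297), (28.02838897705078, 21.8976993560791), 70.58861541748047) [446.7 -42.5 101. ] [474.2 -12.8 109.3]
top pul 50 8 [456.7 -14.2  58.6] ((454.4726867675781, -11.509849548339844), (35.09419631958008, 23.160037994384766), 14.177980422973633) [434.6 -26.9  50. ] [474.3  -4.6  72.8]
top pul 36 137 [440.6 -19.5  45.8] ((450.1993103027344, -23.531213760375977), (29.638914108276367, 45.151485443115234), 70.82133483886719) [425.2 -36.   40.2] [474.4  -2.4  49.7]
top pul 8 1 [436.   -2.5  25.7] ((435.96875, -2.5295839309692383), (0.0, 0.0), 0.0) [436.   -2.5  25.7] [436.   -2.5  25.7]
```

View pics/zs.png

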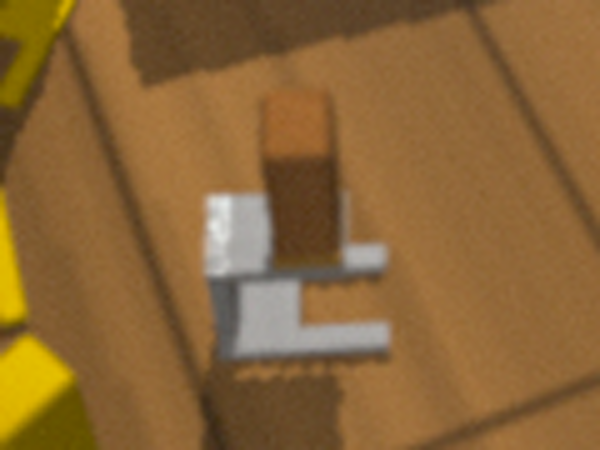

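View pics/zt.png

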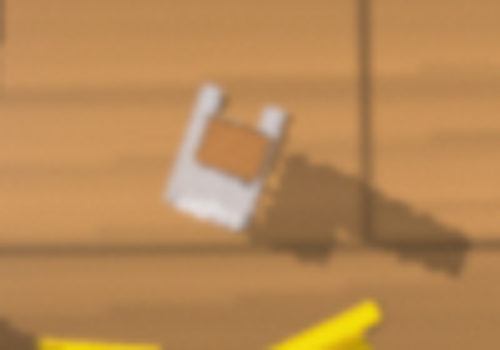

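```bash
cat >> h.py <<'E'
def delta(cmd,yaw,tgt,tyaw):
    """cmd,tgt world mm; yaws rad -> tool offset cm, tool yaw deg"""
    M=(R.from_euler('z',yaw)*R.from_euler('x',np.pi)).as_matrix()
    return np.round(M.T@(np.array(tgt,float)-np.array(cmd,float))/10,3), round(-np.degrees(tyaw-yaw),2)
E
python3 - <<'E'
from h import *
np.set_printoptions(precision=1,suppress=True)
for n in("side","top"):
    f=np.load(f"f0_{n}.npz");w=cloud(f);rgb=f["frame"].astype(int)
    yel=(rgb[...,0]>110)&(rgb[...,1]>100)&(rgb[...,2]<50)&(w[...,2]>10)
    k,l,s,_=cv2.connectedComponentsWithStats(yel.astype(np.uint8))
    for i in range(1,k):
        if s[i,4]>60: p=w[l==i];print(n,s[i],p.min(0),p.max(0))
print(delta([166.58,-602.384,231.3],-1.301,[459.5,-27,170],np.radians(-19.5)))
E
```

```text
side [199 187  19  29 357] [369.  110.7  53.5] [401.  138.5 108.1]
side [220 200  10  11  66] [400.  123.6  41.6] [417.  152.1  79. ]
side [363 231  20  15 112] [618.4 -38.   11. ] [651.2  -6.7  23.1]
side [188 233  20  20 225] [333.1  19.8  89.6] [362.1  43.8 108.1]
side [209 288  26  36 423] [331.1 -94.6  40. ] [373.8 -51.4 108.3]
top [254 271  19  22 233] [369.7 110.9  41.8] [413.8 156.1 109.9]
top [344 286  26  21 336] [334.  -93.1  10.6] [378.2 -43.6 110.8]
top [296 290  21  20 320] [336.2  18.5  14. ] [368.1  63.4 110.5]
(array([-47.6, -43.6,   6.1]), np.float64(-55.04))
```

>>> drive_tool(
  deltas=[
    {"offset": [-23.8,-21.8,2],"yaw": -30},
    {"offset": [-47.58,-43.6,6.1],"yaw": -55},
    {"offset": [-47.58,-43.6,6.1],"yaw": -55},
    {"offset": [-47.58,-43.6,6.1],"yaw": -55},
    {"offset": [-47.58,-43.6,6.1],"yaw": -55},
    {"offset": [-47.58,-43.6,6.1],"yaw": -55},
    {"offset": [-47.58,-43.6,6.1],"yaw": -55},
    {"offset": [-47.58,-43.6,6.1],"yaw": -55},
    {"offset": [-47.58,-43.6,6.1],"yaw": -55},
    {"offset": [-47.58,-43.6,6.1],"yaw": -55},
    {"offset": [-47.58,-43.6,6.1],"yaw": -55},
    {"offset": [-47.58,-43.6,6.1],"yaw": -55},
  ],
  fingers=4.5,
)

```text
time_s: 1.1
eef_pos: [393.1, -157.0, 184.3]
tcp_rot: [3.142, -0.0, -0.341]
ft_force: [1.1, -0.9, 0.1]
opening: 0.528
```

>>> drive_tool(
  deltas=[
    {"offset": [0,0,0],"yaw": 0},
    {"offset": [0,0,0],"yaw": 0},
  ],
)

```text
time_s: 1.27
eef_pos: [393.2, -156.7, 184.0]
tcp_rot: [-3.141, 0.001, -0.335]
ft_force: [-0.4, -0.3, 0.7]
opening: 0.528
```

```bash
python3 - <<'E'
from h import *
from cell import arm
s=arm.read_state();print(s["eef_pos"],s["tcp_rot"],s["ft_force"],s["qvel"])
print(delta(s["eef_pos"],s["tcp_rot"][2],[459.5,-27,140],np.radians(-19.5)))
E
```

```text
[ 393.21303723 -156.72352504  184.04298684] [-3.14143602e+00  1.09148122e-03 -3.35255555e-01] [-0.37674377 -0.29799311  0.72400362] [-0.07562473  0.00216924 -0.01370217 -0.01643058  0.00012504 -0.01829532]
(array([  1.992, -14.431,   4.404]), np.float64(0.29))
```

>>> drive_tool(
  deltas=[
    {"offset": [2,-14.4,4.4],"yaw": 0.3},
    {"offset": [2,-14.4,4.4],"yaw": 0.3},
    {"offset": [2,-14.4,4.4],"yaw": 0.3},
    {"offset": [2,-14.4,4.4],"yaw": 0.3},
    {"offset": [2,-14.4,4.4],"yaw": 0.3},
    {"offset": [2,-14.4,4.4],"yaw": 0.3},
    {"offset": [2,-14.4,4.4],"yaw": 0.3},
    {"offset": [2,-14.4,4.4],"yaw": 0.3},
  ],
)

```text
time_s: 1.93
eef_pos: [459.9, -31.8, 141.0]
tcp_rot: [3.141, -0.001, -0.349]
ft_force: [0.2, 0.0, -0.8]
opening: 0.523
```

```bash
python3 - <<'E'
from h import *
from cell import arm
s=arm.read_state();print(s["eef_pos"],s["tcp_rot"],s["ft_force"],s["qvel"])
print(delta(s["eef_pos"],s["tcp_rot"][2],[459.5,-27,57],np.radians(-19.5)))
for n in ("side","top"):
    f=arm.grab_frame(n);np.savez(f"f1_{n}.npz",**{k:np.array(v) for k,v in f.items()})
    r,c=(150,200) if n=="side" else (200,270)
    cv2.imwrite(f"pics/{n}1.png",cv2.resize(f["frame"][r:r+160,c:c+200,::-1],None,fx=4,fy=3.75,interpolation=2))
E
```

```text
[459.86471443 -31.76244776 140.97670764] [ 3.14117259e+00 -6.27223165e-04 -3.48555721e-01] [ 0.20261148  0.0360281  -0.7990183 ] [-0.00036474 -0.00756175  0.00103947  0.00460242 -0.00040492  0.00596829]
(array([-0.197, -0.435,  8.398]), np.float64(-0.47))
```

View pics/side1.png

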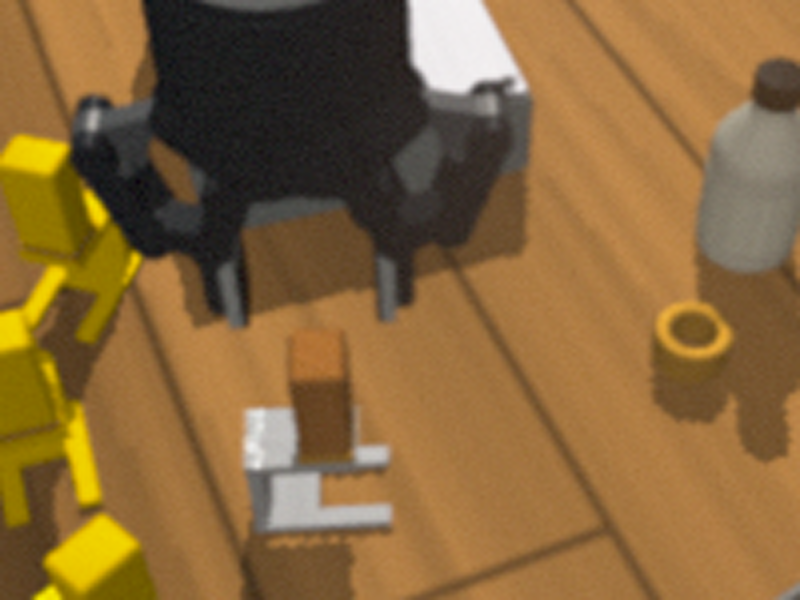

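View pics/top1.png

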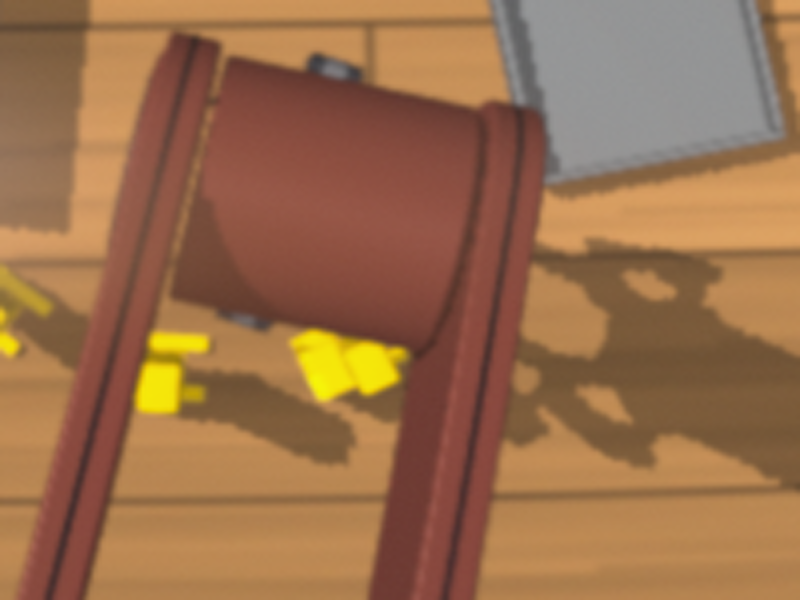

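The puller is under the open gripper in the side view (fingertips near 232,320 and 388,318 in the zoom). I'll check the camera against the arm using the fingertips.

```bash
python3 - <<'E'
from h import *
np.set_printoptions(precision=1,suppress=True)
f=np.load("f1_side.npz");w=cloud(f)
c=(w[...,2]>130)&(w[...,2]<160)&(abs(w[...,0]-460)<60)&(abs(w[...,1]+30)<50)
k,l,s,_=cv2.connectedComponentsWithStats(c.astype(np.uint8))
a=-0.3486; ex=np.array([np.cos(a),np.sin(a)]);ey=np.array([-np.sin(a),np.cos(a)])
for i in range(1,k):
    if s[i,4]>15:
        p=w[l==i]; q=p[:,:2]-[459.86,-31.76]; print(s[i],p.min(0),p.max(0)); print(" along x",(q@ex).min(),(q@ex).max()," y",(q@ey).min(),(q@ey).max())
for n in("side",):
    w2=w;c=(w2[...,0]>430)&(w2[...,0]<490)&(w2[...,1]>-60)&(w2[...,1]<0)&(w2[...,2]>98)&(w2[...,2]<112)
    p=w2[c];print(p.mean(0),cv2.minAreaRect(p[:,:2].astype(np.float32)))
E
```

```text
[251 222  12  15  66] [422.6 -35.8 144.9] [441.6 -14.1 160. ]
 along x -36.984105609086726 -23.016408690457315  y -12.754886839794764 10.382232189112141
[295 227   9   9  50] [477.2 -52.7 144.9] [489.7 -48.1 159.8]
 along x 22.759146614691964 34.36373829202977  y -12.593385198154618 -6.899104388294312
[458.6 -29.  105.3] ((459.01507568359375, -27.122751235961914), (28.014299392700195, 21.465087890625), 70.80376434326172)
```

>>> drive_tool(
  deltas=[
    {"offset": [-0.2,-0.45,0],"yaw": -0.4},
    {"offset": [-0.2,-0.45,1.5],"yaw": -0.4},
    {"offset": [-0.2,-0.45,3.5],"yaw": -0.4},
    {"offset": [-0.2,-0.45,5.5],"yaw": -0.4},
    {"offset": [-0.2,-0.45,7.2],"yaw": -0.4},
    {"offset": [-0.2,-0.45,8.3],"yaw": -0.4},
    {"offset": [-0.2,-0.45,8.3],"yaw": -0.4},
    {"offset": [-0.2,-0.45,8.3],"yaw": -0.4},
    {"offset": [-0.2,-0.45,8.3],"yaw": -0.4},
  ],
)

```text
time_s: 2.78
eef_pos: [460.4, -25.4, 58.6]
tcp_rot: [-3.141, -0.002, -0.339]
ft_force: [0.1, -0.0, 0.2]
opening: 0.527
```

>>> drive_tool(
  deltas=[
    {"offset": [0,0,0],"yaw": 0},
    {"offset": [0,0,0],"yaw": 0},
    {"offset": [0,0,0],"yaw": 0},
    {"offset": [0,0,0],"yaw": 0},
    {"offset": [0,0,0],"yaw": 0},
    {"offset": [0,0,0],"yaw": 0},
    {"offset": [0,0,0],"yaw": 0},
    {"offset": [0,0,0],"yaw": 0},
  ],
  fingers=0,
)

```text
time_s: 3.45
eef_pos: [460.8, -25.3, 58.9]
tcp_rot: [-3.141, -0.003, -0.339]
ft_force: [0.3, 1.1, 5.9]
opening: 0.249
```

```bash
python3 - <<'E'
from h import *
from cell import arm
s=arm.read_state();print(s["time_s"],s["eef_pos"],s["tcp_rot"],s["ft_force"],s["ft_torque"],s["opening"],s["qvel"])
f=arm.grab_frame("side");np.savez(f"f2_side.npz",**{k:np.array(v) for k,v in f.items()})
cv2.imwrite(f"pics/side2.png",cv2.resize(f["frame"][180:320,200:360,::-1],None,fx=4,fy=4,interpolation=2))
E
```

```text
3.45 [460.84097559 -25.32981153  58.90154337] [-3.14125673e+00 -2.60118391e-03 -3.39282971e-01] [0.33087394 1.10789376 5.90286337] [ 0.03958823  0.12914734 -0.04280741] 0.24882180260668793 [-1.79724409e-03  3.19157214e-04 -1.51971312e-03 -4.65729079e-04
  3.51028736e-05  6.81566481e-04]
```

View pics/side2.png

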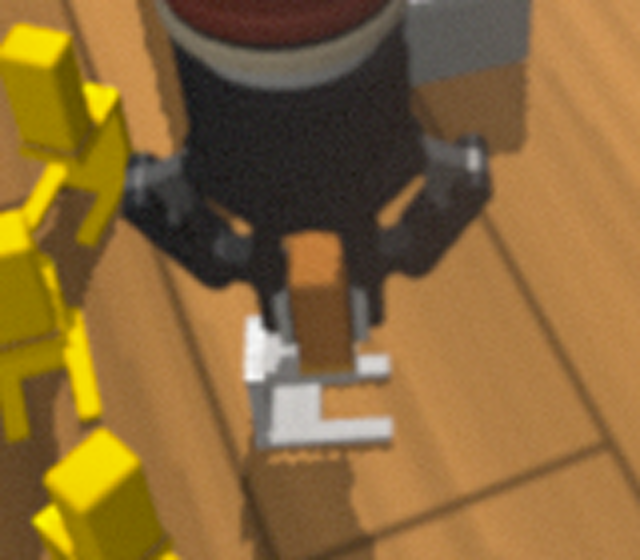

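>>> drive_tool(
  deltas=[
    {"offset": [0,0,-0.5],"yaw": 0},
    {"offset": [0,0,-1.5],"yaw": 0},
    {"offset": [0,0,-3],"yaw": 0},
    {"offset": [0,0,-5],"yaw": 0},
    {"offset": [0,0,-7],"yaw": 0},
    {"offset": [0,0,-8.5],"yaw": 0},
    {"offset": [0,0,-9],"yaw": 0},
    {"offset": [0,0,-9],"yaw": 0},
    {"offset": [0,0,-9],"yaw": 0},
    {"offset": [0,0,-9],"yaw": 0},
    {"offset": [0,0,-9],"yaw": 0},
  ],
)

```text
time_s: 4.42
eef_pos: [458.5, -24.9, 146.2]
tcp_rot: [3.141, 0.003, -0.339]
ft_force: [-0.4, -0.7, -2.5]
opening: 0.247
```

```bash
python3 - <<'E'
from h import *
from cell import arm
np.set_printoptions(precision=2,suppress=True)
s=arm.read_state();print(s["time_s"],s["eef_pos"],s["tcp_rot"],s["ft_force"],s["ft_torque"],s["opening"],s["qvel"])
f=arm.grab_frame("side");np.savez(f"f3_side.npz",**{k:np.array(v) for k,v in f.items()})
cv2.imwrite(f"pics/side3.png",cv2.resize(f["frame"][150:290,180:340,::-1],None,fx=4,fy=4,interpolation=2))
E
```

```text
4.4167 [458.53 -24.87 146.22] [ 3.14  0.   -0.34] [-0.41 -0.67 -2.5 ] [-0.02  0.01  0.02] 0.24723747684975786 [-0.  0. -0.  0.  0.  0.]
```

View pics/side3.png

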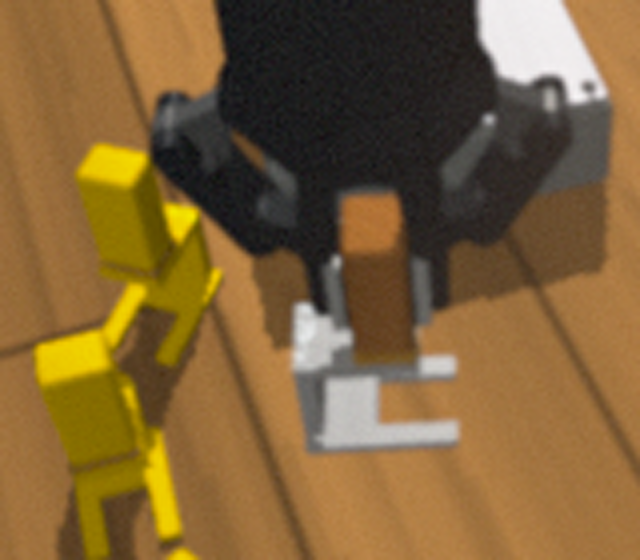

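```bash
python3 - <<'E'
from h import *
from cell import arm
np.set_printoptions(precision=2,suppress=True)
s=arm.read_state();T=s["eef_pos"];a=s["tcp_rot"][2]
for n,T,a in(("f2_side",np.array([460.84,-25.33,58.9]),-.3393),("f3_side",T,a)):
    f=np.load(n+".npz");w=cloud(f);rgb=f["frame"].astype(int)
    org=T-[0,0,58.9]; q=(w-org)@R.from_euler('z',a).as_matrix()
    m=(abs(q[...,0])<40)&(abs(q[...,1])<30)&(q[...,2]>-3)&(q[...,2]<115)
    # handle front face: brown
    br=(rgb[...,0]-rgb[...,2]>40)&m
    top=br&(q[...,2]>98);p=q[top];print(n,"top",top.sum(),p.mean(0),np.percentile(p[:,2],[10,50,90]),cv2.minAreaRect(p[:,:2].astype(np.float32)))
    fr=br&(q[...,2]>52)&(q[...,2]<98)&(abs(q[...,0])<9);p=q[fr]
    A=np.c_[p[:,[0,2]],np.ones(len(p))];print(" front plane y=a x+b z+c",np.linalg.lstsq(A,p[:,1],rcond=None)[0],fr.sum(),p[:,1].mean())
    gr=(rgb.max(2)-rgb.min(2)<40)&m
    lo=gr&(q[...,2]>-2)&(q[...,2]<9)&(q[...,1]>-25);p=q[lo];print(" fork",lo.sum(),p.min(0),p.max(0),np.median(p[:,2]))
    x=p[:,0];u=(p[:,1]<8);print(" fork z fit",np.polyfit(x[u],p[u,2],1))
    tb=gr&(q[...,2]>38)&(q[...,2]<52);p=q[tb];print(" bar",tb.sum(),p.min(0),p.max(0),np.median(p[:,2]))
E
```

```text
f2_side top 254 [ -1.81  -5.2  105.53] [101.73 105.92 107.37] ((0.2841529846191406, -2.9726314544677734), (26.831565856933594, 77.40923309326172), 89.94933319091797)
 front plane y=a x+b z+c [  0.02   0.01 -16.  ] 196 -15.22395917964487
 fork 356 [-39.83 -22.66  -1.47] [22.04 21.44  7.99] 3.8455195167176726
 fork z fit [-0.02  3.57]
 bar 224 [-34.27 -17.28  38.87] [10.79 13.92 47.85] 45.71094440397326
f3_side top 287 [ -1.11  -5.03 105.07] [101.64 105.78 106.86] ((-1.3272171020507812, -1.8946094512939453), (21.37981414794922, 28.57925033569336), 2.289074659347534)
 front plane y=a x+b z+c [ -0.01   0.   -15.08] 276 -14.969917615642805
 fork 459 [-34.1  -21.91  -1.52] [22.09 18.61  8.71] 4.058602119652875
 fork z fit [-0.02  3.8 ]
 bar 287 [-34.07 -17.15  38.08] [10.46 14.16 51.79] 45.9053904277703
```

```bash
python3 - <<'E'
from h import *
from cell import arm
s=arm.read_state()
print(delta(s["eef_pos"],s["tcp_rot"][2],[513.5,264.8,146],-0.1108))
E
```

```text
(array([ -4.474, -29.143,   0.032]), np.float64(-13.1))
```

>>> drive_tool(
  deltas=[
    {"offset": [-0.1,-0.9,0],"yaw": -0.4},
    {"offset": [-0.5,-3,0],"yaw": -1.4},
    {"offset": [-1,-6.2,0],"yaw": -2.8},
    {"offset": [-1.5,-9.6,0],"yaw": -4.3},
    {"offset": [-2,-13,0],"yaw": -5.8},
    {"offset": [-2.5,-16.4,0],"yaw": -7.3},
    {"offset": [-3,-19.8,0],"yaw": -8.8},
    {"offset": [-3.6,-23.2,0],"yaw": -10.3},
    {"offset": [-4,-26.2,0],"yaw": -11.7},
    {"offset": [-4.3,-28.2,0],"yaw": -12.6},
    {"offset": [-4.5,-29.1,0],"yaw": -13.1},
    {"offset": [-4.5,-29.1,0],"yaw": -13.1},
  ],
)

```text
time_s: 5.47
eef_pos: [513.4, 266.4, 146.9]
tcp_rot: [-3.142, 0.001, -0.108]
ft_force: [0.0, 0.2, -1.4]
opening: 0.25
```

>>> drive_tool(
  deltas=[
    {"offset": [0,0,0],"yaw": 0},
    {"offset": [0,0,0],"yaw": 0},
    {"offset": [0,0,0],"yaw": 0},
    {"offset": [0,0,0],"yaw": 0},
    {"offset": [0,0,0],"yaw": 0},
  ],
)

```text
time_s: 5.88
eef_pos: [514.1, 263.4, 147.8]
tcp_rot: [3.142, -0.0, -0.112]
ft_force: [0.4, -0.1, -1.8]
opening: 0.246
```

```bash
python3 - <<'E'
from h import *
from cell import arm
np.set_printoptions(precision=4,suppress=True)
s=arm.read_state();print(s["time_s"],s["eef_pos"],s["tcp_rot"],s["ft_force"],s["ft_torque"],s["opening"],s["qvel"])
print(delta(s["eef_pos"],s["tcp_rot"][2],[513.5,264.8,58.9+66],-0.1108))
for n in ("side","top"):
    f=arm.grab_frame(n);np.savez(f"f4_{n}.npz",**{k:np.array(v) for k,v in f.items()})
    cv2.imwrite(f"pics/{n}4.png",cv2.resize(f["frame"][80:220,200:360,::-1] if n=="side" else f["frame"][130:270,150:310,::-1],None,fx=4,fy=4,interpolation=2))
E
```

```text
5.8833 [514.1374 263.3811 147.7553] [ 3.1416 -0.0002 -0.1121] [ 0.3895 -0.0882 -1.8139] [ 0.0158 -0.0255  0.0166] 0.24620166082264613 [ 0.0051  0.0028 -0.0057  0.0008  0.0008 -0.0011]
(array([-0.079, -0.134,  2.286]), np.float64(-0.07))
```

View pics/side4.png

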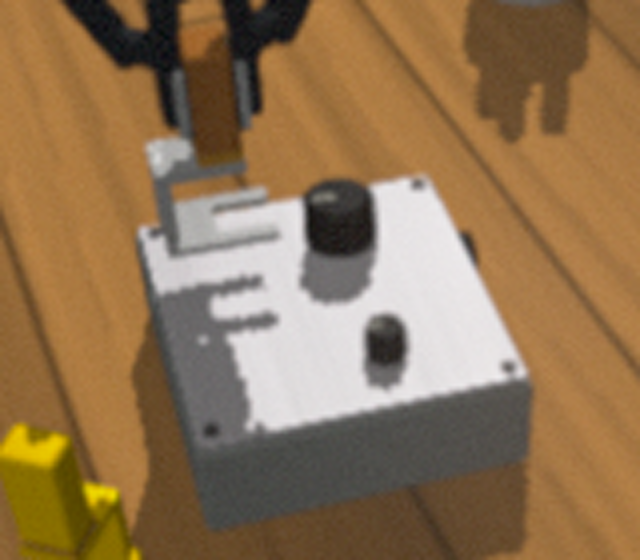

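```bash
python3 - <<'E'
from h import *
np.set_printoptions(precision=2,suppress=True)
a=-0.1115
for n in("side","top"):
    f=np.load(f"f4_{n}.npz");w=cloud(f);rgb=f["frame"].astype(int)
    q=(w-[573,257.2,0])@R.from_euler('z',a).as_matrix()
    c=(q[...,2]>86)&(q[...,2]<97)&(np.hypot(q[...,0],q[...,1])<30)
    if c.sum(): p=q[c];print(n,"cap",c.sum(),cv2.minEnclosingCircle(p[:,:2].astype(np.float32)),p.mean(0))
    gr=(rgb.max(2)-rgb.min(2)<45)
    m=gr&(q[...,0]>-120)&(q[...,0]<-25)&(abs(q[...,1])<35)&(q[...,2]>82)&(q[...,2]<100)
    if m.sum()>9: p=q[m];print(n,"fork",m.sum(),p.min(0),p.max(0),np.median(p,0), np.polyfit(p[:,0],p[:,2],1))
    br=(rgb[...,0]-rgb[...,2]>30)&(q[...,0]>-80)&(q[...,0]<-40)&(abs(q[...,1])<25)&(q[...,2]>140)&(q[...,2]<185)
    if br.sum()>9: p=q[br];print(n,"handle front",br.sum(),p[:,1].mean(),np.polyfit(p[:,2],p[:,1],1))
    if n=="side":
        m=(abs(q[...,2]-60)<5)&gr&(abs(q[...,0])<60)&(q[...,1]<40)&(q[...,1]>-100)
        print("panel z",np.median(q[m][:,2]))
E
```

```text
side cap 167 ((-1.8982876539230347, 0.33501091599464417), 20.2939453125) [-1.47 -3.54 90.3 ]
side fork 277 [-93.97 -24.35  87.43] [-36.7   19.32  98.63] [-68.56 -10.42  91.95] [-0.03 90.04]
side handle front 242 -14.848690256261904 [  0.01 -16.4 ]
panel z 59.79486176416003
top cap 210 ((0.6967822313308716, 0.31288209557533264), 19.198287963867188) [ 0.09  0.18 91.43]
top fork 132 [-92.68 -22.45  84.59] [-35.92   8.52  99.59] [-68.67 -16.59  91.98] [-0.03 90.57]
top handle front 64 -15.767282481845136 [  0.01 -17.37]
```

View pics/top4.png

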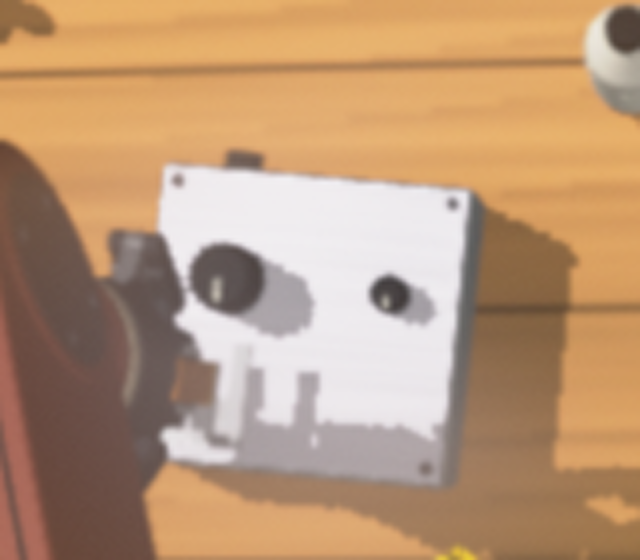

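>>> drive_tool(
  deltas=[
    {"offset": [0,-0.14,0.4],"yaw": 0},
    {"offset": [0,-0.14,1],"yaw": 0},
    {"offset": [0,-0.14,1.6],"yaw": 0},
    {"offset": [0,-0.14,2.1],"yaw": 0},
    {"offset": [0,-0.14,2.4],"yaw": 0},
    {"offset": [0,-0.14,2.4],"yaw": 0},
    {"offset": [0,-0.14,2.4],"yaw": 0},
    {"offset": [0,-0.14,2.4],"yaw": 0},
    {"offset": [0,-0.14,2.4],"yaw": 0},
    {"offset": [0,-0.14,2.4],"yaw": 0},
  ],
)

```text
time_s: 6.82
eef_pos: [514.4, 265.8, 124.0]
tcp_rot: [-3.141, -0.001, -0.111]
ft_force: [0.1, -0.4, -2.1]
opening: 0.253
```

```bash
cat > st.py <<'E'
from h import *
from cell import arm
np.set_printoptions(precision=4,suppress=True)
s=arm.read_state();T=s["eef_pos"];a=-0.1115
M=R.from_euler('z',a).as_matrix()
print("t",s["time_s"],"T",T,s["tcp_rot"]);print("F box axes",s["ft_force"]@M,"M",s["ft_torque"]@M,"open",s["opening"]);print("TCP in spindle frame",(T-[573,257.2,58.9+60])@M,"qv",abs(s["qvel"]).max())
E
python3 st.py
```

```text
t 6.8167 T [514.4038 265.7871 123.9902] [-3.1413 -0.0007 -0.1106]
F box axes [ 0.1606 -0.3949 -2.149 ] M [ 0.0222 -0.0081  0.013 ] open 0.253071844463727
TCP in spindle frame [-59.1878   2.0138   5.0902] qv 0.002269722819961993
```

>>> drive_tool(
  deltas=[
    {"offset": [0,0.06,0.1],"yaw": 0},
    {"offset": [0,0.06,0.2],"yaw": 0},
    {"offset": [0,0.06,0.3],"yaw": 0},
    {"offset": [0,0.06,0.35],"yaw": 0},
    {"offset": [0,0.06,0.35],"yaw": 0},
    {"offset": [0,0.06,0.35],"yaw": 0},
    {"offset": [0,0.06,0.35],"yaw": 0},
  ],
)

```text
time_s: 7.4
eef_pos: [514.1, 265.1, 120.1]
tcp_rot: [-3.142, -0.0, -0.111]
ft_force: [-0.2, -1.3, -1.8]
opening: 0.251
```

```bash
python3 st.py
```

```text
t 7.4 T [514.0932 265.1182 120.0892] [-3.1416 -0.     -0.1107]
F box axes [-0.0202 -1.269  -1.7541] M [-0.0004 -0.0258  0.0081] open 0.25081425024952897
TCP in spindle frame [-59.422    1.3145   1.1892] qv 0.0018898155006112165
```

>>> drive_tool(
  deltas=[
    {"offset": [0,0,0.03],"yaw": 0},
    {"offset": [0,0,0.06],"yaw": 0},
    {"offset": [0,0,0.09],"yaw": 0},
    {"offset": [0,0,0.09],"yaw": 0},
    {"offset": [0,0,0.09],"yaw": 0},
  ],
)

```text
time_s: 7.82
eef_pos: [514.0, 265.1, 119.1]
tcp_rot: [3.142, 0.0, -0.111]
ft_force: [-0.5, 1.1, -2.4]
opening: 0.247
```

```bash
python3 st.py
```

```text
t 7.8167 T [514.0376 265.094  119.1413] [ 3.1416  0.0001 -0.1107]
F box axes [-0.6282  1.0796 -2.3968] M [-0.0003 -0.0624  0.0168] open 0.24737307958379348
TCP in spindle frame [-59.4746   1.2843   0.2413] qv 0.001977130846387558
```

>>> drive_tool(
  deltas=[
    {"offset": [0,0,0.03],"yaw": 0},
    {"offset": [0,0,0.05],"yaw": 0},
    {"offset": [0,0,0.05],"yaw": 0},
  ],
)

```text
time_s: 8.07
eef_pos: [514.2, 265.1, 118.9]
tcp_rot: [-3.141, -0.0, -0.111]
ft_force: [-0.0, 0.0, -0.8]
opening: 0.253
```

```bash
python3 st.py
```

```text
t 8.0667 T [514.1506 265.1436 118.9115] [-3.1415 -0.0002 -0.1107]
F box axes [-0.0459  0.0231 -0.7552] M [-0.026   0.0983 -0.0561] open 0.2533510921940635
TCP in spindle frame [-59.3679   1.3462   0.0115] qv 0.0019993650616806366
```

>>> drive_tool(
  deltas=[
    {"offset": [0,0.02,-0.12],"yaw": 0},
    {"offset": [0,0.02,-0.12],"yaw": 0},
    {"offset": [0,0.02,-0.12],"yaw": 0},
    {"offset": [0.3,0.02,-0.12],"yaw": 0},
    {"offset": [0.7,0.02,-0.12],"yaw": 0},
    {"offset": [1.1,0.02,-0.12],"yaw": 0},
    {"offset": [1.5,0.02,-0.12],"yaw": 0},
    {"offset": [1.9,0.02,-0.12],"yaw": 0},
    {"offset": [2,0.02,-0.12],"yaw": 0},
    {"offset": [2,0.02,-0.12],"yaw": 0},
    {"offset": [2,0.02,-0.12],"yaw": 0},
    {"offset": [2,0.02,-0.12],"yaw": 0},
  ],
)

```text
time_s: 9.07
eef_pos: [533.7, 262.7, 119.8]
tcp_rot: [3.141, 0.0, -0.111]
ft_force: [-0.1, 0.0, -1.5]
opening: 0.25
```

```bash
python3 st.py; python3 - <<'E'
from h import *
from cell import arm
for n in ("side",):
    f=arm.grab_frame(n);np.savez(f"f5_{n}.npz",**{k:np.array(v) for k,v in f.items()})
    cv2.imwrite(f"pics/{n}5.png",cv2.resize(f["frame"][80:180,200:340,::-1],None,fx=5,fy=5,interpolation=2))
a=-0.1107
w=cloud(f);rgb=f["frame"].astype(int);q=(w-[573,257.2,60])@R.from_euler('z',a).as_matrix()
br=(rgb[...,0]-rgb[...,2]>30)&(q[...,0]>-60)&(q[...,0]<-20)&(abs(q[...,1])<25)&(q[...,2]>52)&(q[...,2]<95);p=q[br]
print("handle front y",np.median(p[:,1]),br.sum())
E
```

```text
t 9.0667 T [533.7455 262.6593 119.7635] [ 3.1415  0.0003 -0.1107]
F box axes [-0.0987  0.0023 -1.53  ] M [-0.012  -0.0653 -0.0446] open 0.2503240841084061
TCP in spindle frame [-39.6182   1.0576   0.8635] qv 0.0035182295953847713
handle front y -13.828172919744846 209
```

View pics/side5.png

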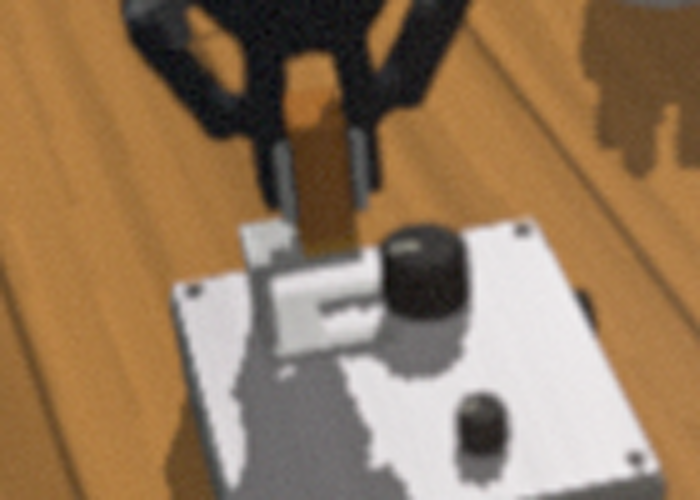

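>>> drive_tool(
  deltas=[
    {"offset": [0.2,0,0],"yaw": 0},
    {"offset": [0.4,0,0],"yaw": 0},
    {"offset": [0.6,0,0],"yaw": 0},
    {"offset": [0.8,0,0],"yaw": 0},
    {"offset": [1.0,0,0],"yaw": 0},
    {"offset": [1.0,0,0],"yaw": 0},
    {"offset": [1.0,0,0],"yaw": 0},
  ],
)

```text
time_s: 9.7
eef_pos: [544.0, 261.5, 119.8]
tcp_rot: [3.142, 0.0, -0.111]
ft_force: [-0.2, 0.3, -2.1]
opening: 0.251
```

```bash
python3 st.py
```

```text
t 9.7 T [543.9781 261.5237 119.8324] [ 3.1416  0.0001 -0.1109]
F box axes [-0.2792  0.3121 -2.0608] M [-0.0013 -0.0503 -0.0571] open 0.25143986852678973
TCP in spindle frame [-29.3228   1.0676   0.9324] qv 0.0052137062622261655
```

Fork tips have passed under the cap rim with no force. Continuing.

>>> drive_tool(
  deltas=[
    {"offset": [0.2,0,0],"yaw": 0},
    {"offset": [0.4,0,0],"yaw": 0},
    {"offset": [0.6,0,0],"yaw": 0},
    {"offset": [0.8,0,0],"yaw": 0},
    {"offset": [1.0,0,0],"yaw": 0},
    {"offset": [1.2,0,0],"yaw": 0},
    {"offset": [1.4,0,0],"yaw": 0},
    {"offset": [1.4,0,0],"yaw": 0},
    {"offset": [1.4,0,0],"yaw": 0},
  ],
)

```text
time_s: 10.45
eef_pos: [557.9, 260.0, 119.8]
tcp_rot: [-3.142, 0.0, -0.111]
ft_force: [0.2, 0.0, -3.4]
opening: 0.25
```

```bash
python3 st.py
```

```text
t 10.45 T [557.8605 260.0014 119.8499] [-3.1416  0.0001 -0.1108]
F box axes [ 0.1589  0.0321 -3.3791] M [ 0.0009 -0.017   0.001 ] open 0.25010110689284676
TCP in spindle frame [-15.3572   1.0995   0.9499] qv 0.007050054321933873
```

>>> drive_tool(
  deltas=[
    {"offset": [0.05,0,0],"yaw": 0},
    {"offset": [0.1,0,0],"yaw": 0},
    {"offset": [0.15,0,0],"yaw": 0},
    {"offset": [0.2,0,0],"yaw": 0},
    {"offset": [0.2,0,0],"yaw": 0},
  ],
)

```text
time_s: 10.87
eef_pos: [559.9, 259.8, 119.9]
tcp_rot: [-3.142, -0.0, -0.111]
ft_force: [1.0, 1.2, -1.5]
opening: 0.247
```

>>> drive_tool(
  deltas=[
    {"offset": [0.05,0,0],"yaw": 0},
    {"offset": [0.1,0,0],"yaw": 0},
    {"offset": [0.1,0,0],"yaw": 0},
    {"offset": [0.1,0,0],"yaw": 0},
  ],
)

```text
time_s: 11.2
eef_pos: [560.8, 259.7, 119.9]
tcp_rot: [3.142, 0.0, -0.111]
ft_force: [-1.1, 0.4, -1.9]
opening: 0.249
```

```bash
python3 st.py
```

```text
t 11.2 T [560.7712 259.714  119.8665] [ 3.1416  0.     -0.1107]
F box axes [-1.1038  0.2883 -1.8826] M [-0.0232 -0.0064 -0.0119] open 0.2494236015993941
TCP in spindle frame [-12.4326   1.1377   0.9665] qv 0.0022382633891872327
```

>>> drive_tool(
  deltas=[
    {"offset": [0.05,0,0],"yaw": 0},
    {"offset": [0.1,0,0],"yaw": 0},
    {"offset": [0.1,0,0],"yaw": 0},
    {"offset": [0.1,0,0],"yaw": 0},
  ],
)

```text
time_s: 11.53
eef_pos: [561.8, 259.6, 119.9]
tcp_rot: [3.142, 0.0, -0.111]
ft_force: [0.1, 0.2, -2.4]
opening: 0.252
```

```bash
python3 st.py
```

```text
t 11.5333 T [561.7769 259.5749 119.8747] [ 3.1416  0.     -0.1107]
F box axes [ 0.0866  0.2263 -2.3691] M [ 0.0027 -0.0358 -0.0015] open 0.2521605938465866
TCP in spindle frame [-11.4177   1.1114   0.9747] qv 0.0026530306450402935
```

>>> drive_tool(
  deltas=[
    {"offset": [0.05,0,0],"yaw": 0},
    {"offset": [0.1,0,0],"yaw": 0},
    {"offset": [0.1,0,0],"yaw": 0},
    {"offset": [0.1,0,0],"yaw": 0},
  ],
)

```text
time_s: 11.87
eef_pos: [562.8, 259.5, 119.9]
tcp_rot: [-3.142, 0.0, -0.111]
ft_force: [0.4, -0.2, -1.8]
opening: 0.248
```

```bash
python3 st.py
```

```text
t 11.8667 T [562.7656 259.4885 119.8749] [-3.1416  0.     -0.1107]
F box axes [ 0.4357 -0.1313 -1.8021] M [ 0.0366 -0.051  -0.0263] open 0.24830799717078048
TCP in spindle frame [-10.4255   1.1355   0.9749] qv 0.0014316428005932398
```

>>> drive_tool(
  deltas=[
    {"offset": [0.05,0,0],"yaw": 0},
    {"offset": [0.1,0,0],"yaw": 0},
    {"offset": [0.1,0,0],"yaw": 0},
    {"offset": [0.1,0,0],"yaw": 0},
  ],
)

```text
time_s: 12.2
eef_pos: [563.8, 259.4, 119.9]
tcp_rot: [-3.142, -0.0, -0.111]
ft_force: [-0.3, -1.1, -2.1]
opening: 0.247
```

```bash
python3 st.py
```

```text
t 12.2 T [563.8029 259.3703 119.907 ] [-3.1416 -0.0001 -0.1107]
F box axes [-0.2049 -1.1161 -2.1493] M [-0.0078 -0.0183 -0.004 ] open 0.24654016830907705
TCP in spindle frame [-9.3815  1.1335  1.007 ] qv 0.0023871601726857244
```

>>> drive_tool(
  deltas=[
    {"offset": [0.05,0,0],"yaw": 0},
    {"offset": [0.1,0,0],"yaw": 0},
    {"offset": [0.1,0,0],"yaw": 0},
    {"offset": [0.1,0,0],"yaw": 0},
  ],
)

```text
time_s: 12.53
eef_pos: [564.8, 259.2, 119.9]
tcp_rot: [-3.142, -0.0, -0.111]
ft_force: [0.8, 0.1, -1.8]
opening: 0.251
```

```bash
python3 st.py
```

```text
t 12.5333 T [564.7779 259.2486 119.9011] [-3.1416 -0.     -0.1107]
F box axes [ 0.7987  0.1864 -1.7773] M [-0.0023 -0.0408 -0.0014] open 0.250757836297443
TCP in spindle frame [-8.399   1.121   1.0011] qv 0.0014036791744381242
```

>>> drive_tool(
  deltas=[
    {"offset": [0.05,0,0],"yaw": 0},
    {"offset": [0.1,0,0],"yaw": 0},
    {"offset": [0.1,0,0],"yaw": 0},
    {"offset": [0.1,0,0],"yaw": 0},
  ],
)

```text
time_s: 12.87
eef_pos: [565.8, 259.1, 119.9]
tcp_rot: [-3.142, -0.0, -0.111]
ft_force: [-0.4, 0.2, -2.0]
opening: 0.25
```

```bash
python3 st.py
```

```text
t 12.8667 T [565.7815 259.1393 119.886 ] [-3.1416 -0.     -0.1107]
F box axes [-0.4221  0.1378 -1.9815] M [0.0098 0.0393 0.0121] open 0.2503094833873807
TCP in spindle frame [-7.3895  1.1241  0.986 ] qv 0.002417349953398337
```

>>> drive_tool(
  deltas=[
    {"offset": [0.05,0,0],"yaw": 0},
    {"offset": [0.1,0,0],"yaw": 0},
    {"offset": [0.1,0,0],"yaw": 0},
    {"offset": [0.1,0,0],"yaw": 0},
  ],
)

```text
time_s: 13.2
eef_pos: [566.8, 259.0, 119.9]
tcp_rot: [3.142, 0.0, -0.111]
ft_force: [-0.4, -0.1, -1.6]
opening: 0.249
```

```bash
python3 st.py
```

```text
t 13.2 T [566.7535 259.0113 119.8715] [ 3.1416  0.     -0.1108]
F box axes [-0.3596 -0.1602 -1.5912] M [ 0.0265 -0.068  -0.0471] open 0.24888201782229777
TCP in spindle frame [-6.4092  1.1051  0.9715] qv 0.002385223788191281
```

>>> drive_tool(
  deltas=[
    {"offset": [0.05,0,0],"yaw": 0},
    {"offset": [0.1,0,0],"yaw": 0},
    {"offset": [0.1,0,0],"yaw": 0},
    {"offset": [0.1,0,0],"yaw": 0},
  ],
)

```text
time_s: 13.53
eef_pos: [567.8, 258.9, 119.9]
tcp_rot: [3.142, -0.0, -0.111]
ft_force: [-0.2, 0.0, -2.2]
opening: 0.251
```

```bash
python3 st.py
```

```text
t 13.5333 T [567.7768 258.8976 119.8877] [ 3.1416 -0.     -0.1107]
F box axes [-0.2019  0.0172 -2.216 ] M [ 0.0207 -0.0481 -0.0176] open 0.25140373186206033
TCP in spindle frame [-5.3796  1.1058  0.9877] qv 0.002397248209064757
```

>>> drive_tool(
  deltas=[
    {"offset": [0.05,0,0],"yaw": 0},
    {"offset": [0.1,0,0],"yaw": 0},
    {"offset": [0.1,0,0],"yaw": 0},
    {"offset": [0.1,0,0],"yaw": 0},
  ],
)

```text
time_s: 13.87
eef_pos: [568.6, 258.8, 119.9]
tcp_rot: [3.142, 0.0, -0.111]
ft_force: [-1.1, -0.1, -1.3]
opening: 0.25
```

```bash
python3 st.py
```

```text
t 13.8667 T [568.5546 258.8338 119.8511] [ 3.1416  0.0004 -0.1107]
F box axes [-1.086  -0.1871 -1.3145] M [0.0242 0.2039 0.0399] open 0.2503556393687585
TCP in spindle frame [-4.5995  1.129   0.9511] qv 0.001845380754080099
```

>>> drive_tool(
  deltas=[
    {"offset": [0,0,0],"yaw": 0},
  ],
)

```text
time_s: 13.95
eef_pos: [568.5, 258.8, 119.8]
tcp_rot: [3.142, 0.0, -0.111]
ft_force: [0.1, 0.5, -1.6]
opening: 0.249
```

```bash
python3 st.py
```

```text
t 13.95 T [568.5274 258.8431 119.8144] [ 3.1415  0.0004 -0.1106]
F box axes [ 0.0224  0.4719 -1.5645] M [0.0017 0.219  0.0421] open 0.2488248091891229
TCP in spindle frame [-4.6277  1.1352  0.9144] qv 0.0018821150821285548
```

>>> drive_tool(
  deltas=[
    {"offset": [0.02,0,0],"yaw": 0},
    {"offset": [0.02,0,0],"yaw": 0},
  ],
)

```text
time_s: 14.12
eef_pos: [568.6, 258.8, 119.8]
tcp_rot: [3.141, 0.001, -0.111]
ft_force: [-2.2, 0.1, -2.1]
opening: 0.245
```

```bash
python3 st.py
```

```text
t 14.1167 T [568.6    258.8245 119.8025] [ 3.1415  0.0007 -0.1106]
F box axes [-2.16   -0.1319 -2.1009] M [-0.0363  0.4442  0.0068] open 0.2448223297482644
TCP in spindle frame [-4.5534  1.1248  0.9025] qv 0.0015444574863458294
```

>>> drive_tool(
  deltas=[
    {"offset": [0.02,0,0],"yaw": 0},
    {"offset": [0.03,0,0],"yaw": 0},
    {"offset": [0.03,0,0],"yaw": 0},
    {"offset": [0.03,0,0],"yaw": 0},
  ],
)

```text
time_s: 14.45
eef_pos: [568.8, 258.8, 119.8]
tcp_rot: [3.141, 0.001, -0.111]
ft_force: [-4.5, 0.7, -1.4]
opening: 0.248
```

```bash
python3 st.py
```

```text
t 14.45 T [568.7511 258.8093 119.7808] [ 3.1415  0.001  -0.1107]
F box axes [-4.5716  0.212  -1.4302] M [-0.0066  0.9207  0.0528] open 0.24835764072862543
TCP in spindle frame [-4.4016  1.1265  0.8808] qv 0.0026242436351765156
```

>>> drive_tool(
  deltas=[
    {"offset": [0,0,0],"yaw": 0},
    {"offset": [0,0,0],"yaw": 0},
    {"offset": [0,0,0],"yaw": 0},
    {"offset": [0,0,0],"yaw": 0},
  ],
)

```text
time_s: 14.78
eef_pos: [568.8, 258.8, 119.7]
tcp_rot: [3.141, 0.001, -0.111]
ft_force: [-4.7, 0.4, -0.3]
opening: 0.246
```

```bash
python3 st.py;python3 - <<'E'
from h import *
from cell import arm
f=arm.grab_frame("side");np.savez(f"f6_side.npz",**{k:np.array(v) for k,v in f.items()})
cv2.imwrite("pics/side6.png",cv2.resize(f["frame"][80:180,200:340,::-1],None,fx=5,fy=5,interpolation=2))
E
```

```text
t 14.7833 T [568.7777 258.7689 119.7097] [ 3.1414  0.001  -0.1107]
F box axes [-4.7648 -0.0835 -0.2786] M [-0.0256  1.1207  0.0402] open 0.2462412611010343
TCP in spindle frame [-4.3707  1.0893  0.8097] qv 0.001929942364989848
```

View pics/side6.png

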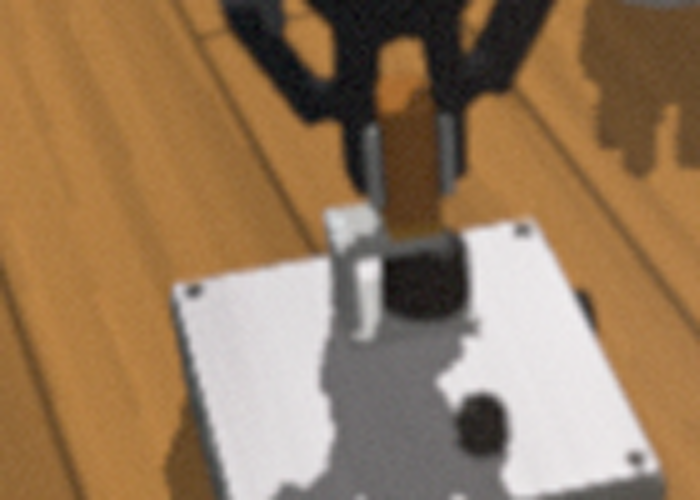

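>>> drive_tool(
  deltas=[
    {"offset": [-0.03,0,0],"yaw": 0},
    {"offset": [-0.07,0,0],"yaw": 0},
    {"offset": [-0.07,0,-0.03],"yaw": 0},
    {"offset": [-0.07,0,-0.06],"yaw": 0},
    {"offset": [-0.07,0,-0.1],"yaw": 0},
    {"offset": [-0.07,0,-0.13],"yaw": 0},
    {"offset": [-0.07,0,-0.15],"yaw": 0},
  ],
)

```text
time_s: 15.42
eef_pos: [568.6, 258.8, 121.3]
tcp_rot: [3.142, -0.0, -0.111]
ft_force: [-1.9, 0.4, -3.3]
opening: 0.248
```

```bash
python3 st.py
```

```text
t 15.4167 T [568.6317 258.7551 121.3033] [ 3.1415 -0.0002 -0.1107]
F box axes [-1.9571  0.2191 -3.2859] M [-0.0497  0.4623 -0.0687] open 0.247894458197609
TCP in spindle frame [-4.5142  1.0594  2.4033] qv 0.00403760828941097
```

>>> drive_tool(
  deltas=[
    {"offset": [-0.03,0,-0.03],"yaw": 0},
    {"offset": [-0.04,0,-0.06],"yaw": 0},
    {"offset": [-0.04,0,-0.09],"yaw": 0},
    {"offset": [-0.04,0,-0.12],"yaw": 0},
  ],
)

```text
time_s: 15.75
eef_pos: [568.4, 258.7, 122.3]
tcp_rot: [3.142, -0.001, -0.111]
ft_force: [1.0, 0.4, -7.6]
opening: 0.248
```

```bash
python3 st.py
```

```text
t 15.75 T [568.3803 258.7493 122.3472] [ 3.1415 -0.0006 -0.1108]
F box axes [ 0.9353  0.4923 -7.5614] M [ 0.0231 -0.106   0.0258] open 0.24848128891825286
TCP in spindle frame [-4.7634  1.0257  3.4472] qv 0.00625049739521226
```

>>> drive_tool(
  deltas=[
    {"offset": [0,0,-0.03],"yaw": 0},
    {"offset": [0,0,-0.06],"yaw": 0},
    {"offset": [0,0,-0.09],"yaw": 0},
    {"offset": [0,0,-0.12],"yaw": 0},
  ],
)

```text
time_s: 16.08
eef_pos: [568.0, 258.6, 123.0]
tcp_rot: [3.141, 0.0, -0.111]
ft_force: [2.3, 0.7, -12.8]
opening: 0.254
```

```bash
python3 st.py
```

```text
t 16.0833 T [568.0081 258.6335 122.9933] [ 3.1411  0.0004 -0.1108]
F box axes [  2.1954   0.9089 -12.8039] M [ 0.0904 -0.5522 -0.0033] open 0.25368648407673006
TCP in spindle frame [-5.1204  0.8691  4.0933] qv 0.01112415201850368
```

>>> drive_tool(
  deltas=[
    {"offset": [0,0,-0.03],"yaw": 0},
    {"offset": [0,0,-0.06],"yaw": 0},
    {"offset": [0,0,-0.09],"yaw": 0},
  ],
)

```text
time_s: 16.33
eef_pos: [568.2, 258.8, 124.9]
tcp_rot: [3.142, -0.0, -0.111]
ft_force: [1.2, -0.9, -6.3]
opening: 0.25
```

```bash
python3 st.py
```

```text
t 16.3333 T [568.211  258.8468 124.9177] [ 3.1415 -0.0001 -0.1107]
F box axes [ 1.3034 -0.7276 -6.2761] M [ 0.003  -0.2335 -0.0369] open 0.2496435117060452
TCP in spindle frame [-4.9425  1.1037  6.0177] qv 0.01131984271541223
```

>>> drive_tool(
  deltas=[
    {"offset": [0,0,-0.06],"yaw": 0},
    {"offset": [0,0,-0.16],"yaw": 0},
    {"offset": [0,0,-0.3],"yaw": 0},
    {"offset": [0,0,-0.46],"yaw": 0},
    {"offset": [0,0,-0.62],"yaw": 0},
    {"offset": [0,0,-0.78],"yaw": 0},
    {"offset": [0,0,-0.94],"yaw": 0},
    {"offset": [0,0,-1.04],"yaw": 0},
  ],
)

```text
time_s: 17.0
eef_pos: [568.4, 259.1, 135.8]
tcp_rot: [-3.141, -0.001, -0.111]
ft_force: [-0.1, -0.1, -2.4]
opening: 0.251
```

```bash
python3 st.py;python3 - <<'E'
from h import *
from cell import arm
f=arm.grab_frame("side");np.savez(f"f7_side.npz",**{k:np.array(v) for k,v in f.items()})
cv2.imwrite("pics/side7.png",cv2.resize(f["frame"][80:180,200:340,::-1],None,fx=5,fy=5,interpolation=2))
E
```

```text
t 17.0 T [568.3564 259.0536 135.7573] [-3.1412 -0.0007 -0.1106]
F box axes [-0.0856 -0.1389 -2.3802] M [ 0.02   -0.0401 -0.019 ] open 0.2505880608553909
TCP in spindle frame [-4.821   1.3255 16.8573] qv 0.018259080339582946
```

View pics/side7.png

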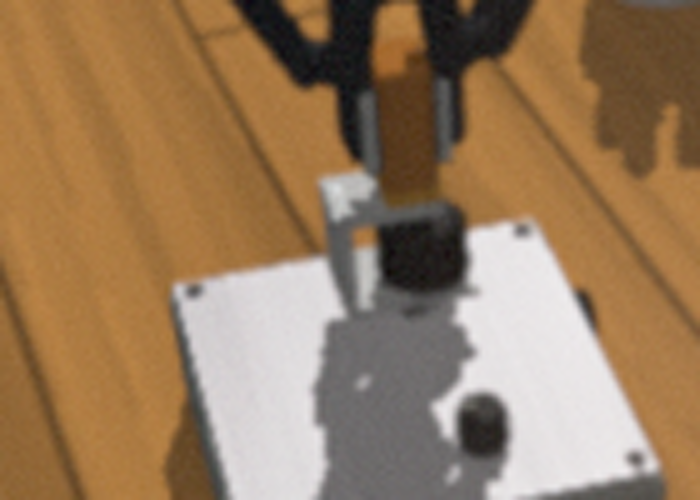

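>>> drive_tool(
  deltas=[
    {"offset": [0,0,-0.1],"yaw": 0},
    {"offset": [0,0,-0.3],"yaw": 0},
    {"offset": [0,0,-0.55],"yaw": 0},
    {"offset": [0,0,-0.85],"yaw": 0},
    {"offset": [0,0,-1.2],"yaw": 0},
    {"offset": [0,0,-1.6],"yaw": 0},
    {"offset": [0,0,-2],"yaw": 0},
    {"offset": [0,0,-2.4],"yaw": 0},
    {"offset": [0,0,-2.75],"yaw": 0},
    {"offset": [0,0,-3],"yaw": 0},
    {"offset": [0,0,-3.1],"yaw": 0},
    {"offset": [0,0,-3.1],"yaw": 0},
  ],
)

```text
time_s: 18.05
eef_pos: [568.3, 258.9, 166.5]
tcp_rot: [-3.141, -0.001, -0.111]
ft_force: [-0.1, 0.8, -2.7]
opening: 0.248
```

>>> drive_tool(
  deltas=[
    {"offset": [0,0,0],"yaw": 0},
    {"offset": [0,0,0],"yaw": 0},
  ],
)

```text
time_s: 18.22
eef_pos: [567.9, 258.8, 165.8]
tcp_rot: [3.141, 0.0, -0.111]
ft_force: [0.6, -1.1, -2.3]
opening: 0.247
```

```bash
python3 st.py;python3 - <<'E'
from h import *
from cell import arm
f=arm.grab_frame("side");np.savez(f"f8_side.npz",**{k:np.array(v) for k,v in f.items()})
cv2.imwrite("pics/side8.png",cv2.resize(f["frame"][60:180,200:340,::-1],None,fx=5,fy=5,interpolation=2))
E
```

```text
t 18.2167 T [567.9094 258.8398 165.7757] [ 3.1414  0.0005 -0.1107]
F box axes [ 0.6712 -1.0462 -2.2903] M [-0.013  -0.0045  0.0016] open 0.24680481287403958
TCP in spindle frame [-5.2415  1.0632 46.8757] qv 0.0027961829613494934
```

View pics/side8.png

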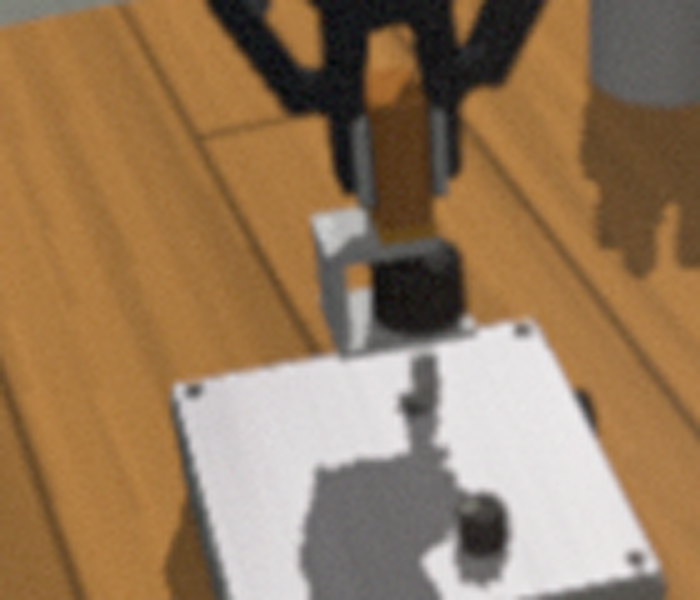

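>>> drive_tool(
  deltas=[
    {"offset": [0.02,0.2,0],"yaw": 0},
    {"offset": [0.05,0.6,0],"yaw": 0},
    {"offset": [0.1,1.2,0],"yaw": 0},
    {"offset": [0.16,2.0,0],"yaw": 0},
    {"offset": [0.24,3.0,0],"yaw": 0},
    {"offset": [0.34,4.2,0],"yaw": 0},
    {"offset": [0.45,5.6,0],"yaw": 0},
    {"offset": [0.58,7.2,0],"yaw": 0},
    {"offset": [0.73,9.0,0],"yaw": 0},
    {"offset": [0.89,11.0,0],"yaw": 0},
    {"offset": [1.05,13.0,0],"yaw": 0},
    {"offset": [1.21,15.0,0],"yaw": 0},
  ],
)

```text
time_s: 19.27
eef_pos: [563.3, 106.3, 166.2]
tcp_rot: [3.141, -0.0, -0.111]
ft_force: [1.0, 0.3, -2.3]
opening: 0.25
```

>>> drive_tool(
  deltas=[
    {"offset": [0.16,2,0],"yaw": 0},
    {"offset": [0.32,4,0],"yaw": 0},
    {"offset": [0.48,6,0],"yaw": 0},
    {"offset": [0.64,8,0],"yaw": 0},
    {"offset": [0.8,9.9,0],"yaw": 0},
    {"offset": [0.95,11.7,0],"yaw": 0},
    {"offset": [1.08,13.3,0],"yaw": 0},
    {"offset": [1.19,14.7,0],"yaw": 0},
    {"offset": [1.28,15.8,0],"yaw": 0},
    {"offset": [1.34,16.6,0],"yaw": 0},
    {"offset": [1.38,17.0,0],"yaw": 0},
    {"offset": [1.38,17.0,0],"yaw": 0},
  ],
)

```text
time_s: 20.27
eef_pos: [558.5, -62.8, 166.1]
tcp_rot: [3.142, -0.0, -0.112]
ft_force: [-0.7, 0.8, -1.9]
opening: 0.251
```

```bash
python3 st.py;python3 - <<'E'
from h import *
from cell import arm
s=arm.read_state();print(delta(s["eef_pos"],s["tcp_rot"][2],[553,-241,166],-0.1107))
f=arm.grab_frame("side")
cv2.imwrite("pics/side9.png",cv2.resize(f["frame"][100:300,200:420,::-1],None,fx=3,fy=3,interpolation=2))
E
```

```text
t 20.2667 T [558.4702 -62.7805 166.0702] [ 3.1416 -0.     -0.1116]
F box axes [-0.7417  0.6807 -1.8771] M [0.022  0.0053 0.0025] open 0.2509151811043228
TCP in spindle frame [  21.1643 -319.6102   47.1702] qv 0.024616333205398126
(array([1.4420e+00, 1.7772e+01, 7.0000e-03]), np.float64(-0.05))
```

View pics/side9.png

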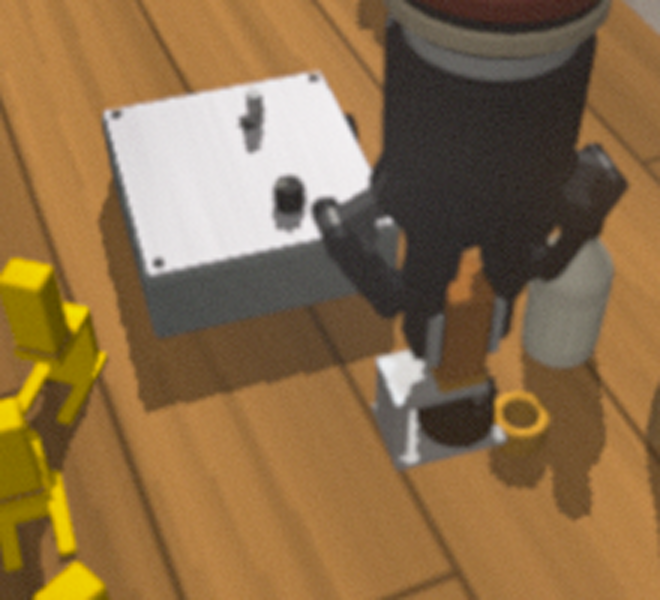

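Cap is still in the jaw, at about (455,415) in the zoom. 178 mm left sideways.

>>> drive_tool(
  deltas=[
    {"offset": [0.02,0.2,0],"yaw": 0},
    {"offset": [0.06,0.7,0],"yaw": 0},
    {"offset": [0.12,1.5,0],"yaw": 0},
    {"offset": [0.21,2.6,0],"yaw": 0},
    {"offset": [0.32,3.9,0],"yaw": 0},
    {"offset": [0.44,5.4,0],"yaw": 0},
    {"offset": [0.57,7.0,0],"yaw": 0},
    {"offset": [0.7,8.6,0],"yaw": 0},
    {"offset": [0.83,10.2,0],"yaw": 0},
    {"offset": [0.96,11.8,0],"yaw": 0},
    {"offset": [1.08,13.3,0],"yaw": 0},
    {"offset": [1.19,14.7,0],"yaw": 0},
  ],
)

```text
time_s: 21.32
eef_pos: [553.8, -211.5, 166.1]
tcp_rot: [3.141, 0.0, -0.112]
ft_force: [0.6, -0.0, -2.3]
opening: 0.247
```

>>> drive_tool(
  deltas=[
    {"offset": [0.1,1.2,0.3],"yaw": 0},
    {"offset": [0.18,2.1,0.8],"yaw": 0},
    {"offset": [0.23,2.7,1.5],"yaw": 0},
    {"offset": [0.26,3.1,2.3],"yaw": 0},
    {"offset": [0.26,3.1,3.2],"yaw": 0},
    {"offset": [0.26,3.1,4.2],"yaw": 0},
    {"offset": [0.26,3.1,5.2],"yaw": 0},
    {"offset": [0.26,3.1,6.1],"yaw": 0},
    {"offset": [0.26,3.1,6.9],"yaw": 0},
    {"offset": [0.26,3.1,7.5],"yaw": 0},
    {"offset": [0.26,3.1,7.8],"yaw": 0},
    {"offset": [0.26,3.1,7.8],"yaw": 0},
  ],
)

```text
time_s: 22.32
eef_pos: [552.8, -240.1, 87.1]
tcp_rot: [-3.141, 0.001, -0.11]
ft_force: [-1.2, -0.4, -3.6]
opening: 0.251
```

>>> drive_tool(
  deltas=[
    {"offset": [0,0,0],"yaw": 0},
    {"offset": [0,0,0],"yaw": 0},
  ],
)

```text
time_s: 22.48
eef_pos: [553.7, -240.8, 88.7]
tcp_rot: [3.141, -0.001, -0.111]
ft_force: [0.2, -0.1, -2.5]
opening: 0.252
```

```bash
python3 st.py;python3 - <<'E'
from h import *
from cell import arm
s=arm.read_state();print(delta(s["eef_pos"],s["tcp_rot"][2],[553,-241,58.9+5],-0.1107))
f=arm.grab_frame("side");np.savez("f10_side.npz",**{k:np.array(v) for k,v in f.items()})
cv2.imwrite("pics/side10.png",cv2.resize(f["frame"][200:400,280:500,::-1],None,fx=3,fy=3,interpolation=2))
E
```

```text
t 22.4833 T [ 553.7042 -240.7944   88.737 ] [ 3.1411 -0.001  -0.1107]
F box axes [ 0.2173 -0.0704 -2.5296] M [ 0.012  -0.0532 -0.0269] open 0.25170845827245536
TCP in spindle frame [  36.2354 -497.049   -30.163 ] qv 0.0036222283038629833
(array([-0.068,  0.028,  2.484]), np.float64(0.0))
```

View pics/side10.png

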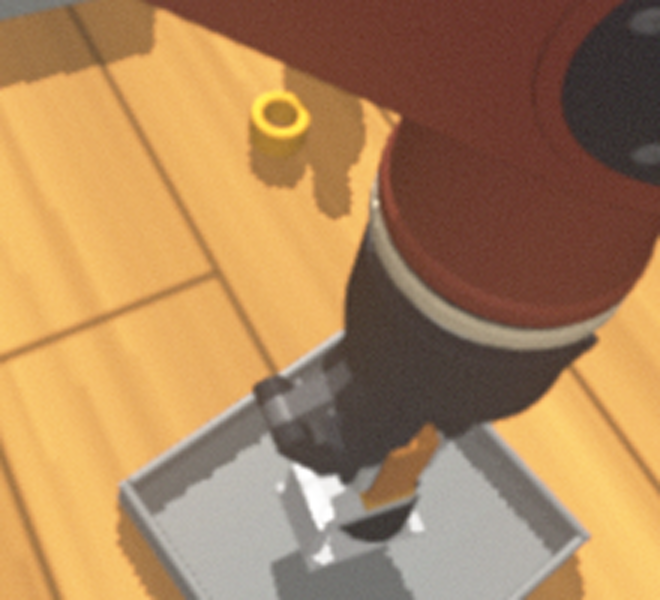

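>>> drive_tool(
  deltas=[
    {"offset": [0,0,0.15],"yaw": 0},
    {"offset": [0,0,0.4],"yaw": 0},
    {"offset": [0,0,0.7],"yaw": 0},
    {"offset": [0,0,1.05],"yaw": 0},
    {"offset": [0,0,1.4],"yaw": 0},
    {"offset": [0,0,1.7],"yaw": 0},
    {"offset": [0,0,1.95],"yaw": 0},
    {"offset": [0,0,2.1],"yaw": 0},
    {"offset": [0,0,2.2],"yaw": 0},
    {"offset": [0,0,2.2],"yaw": 0},
    {"offset": [0,0,2.2],"yaw": 0},
  ],
)

```text
time_s: 23.45
eef_pos: [553.3, -240.6, 66.1]
tcp_rot: [3.142, -0.0, -0.111]
ft_force: [1.2, -1.7, -3.0]
opening: 0.25
```

```bash
python3 st.py
```

```text
t 23.45 T [ 553.334  -240.56     66.1278] [ 3.1416 -0.0001 -0.1106]
F box axes [ 1.3478 -1.5847 -3.0195] M [-0.0039  0.0003  0.011 ] open 0.24986924555336373
TCP in spindle frame [  35.8414 -496.8573  -52.7722] qv 0.0036028094962144443
```

>>> drive_tool(
  deltas=[
    {"offset": [0,0,0.03],"yaw": 0},
    {"offset": [0,0,0.06],"yaw": 0},
    {"offset": [0,0,0.09],"yaw": 0},
    {"offset": [0,0,0.12],"yaw": 0},
    {"offset": [0,0,0.15],"yaw": 0},
    {"offset": [0,0,0.18],"yaw": 0},
    {"offset": [0,0,0.21],"yaw": 0},
    {"offset": [0,0,0.21],"yaw": 0},
  ],
)

```text
time_s: 24.12
eef_pos: [553.3, -240.5, 64.0]
tcp_rot: [-3.142, -0.0, -0.111]
ft_force: [-0.2, -0.3, -2.7]
opening: 0.248
```

```bash
python3 st.py
```

```text
t 24.1167 T [ 553.267  -240.5349   63.9813] [-3.1416 -0.     -0.1107]
F box axes [-0.1585 -0.3022 -2.6835] M [ 0.0454  0.0341 -0.0212] open 0.2478587195646679
TCP in spindle frame [  35.7721 -496.8398  -54.9187] qv 0.0027746454189208113
```

>>> drive_tool(
  deltas=[
    {"offset": [0,0,0.03],"yaw": 0},
    {"offset": [0,0,0.05],"yaw": 0},
    {"offset": [0,0,0.05],"yaw": 0},
  ],
)

```text
time_s: 24.37
eef_pos: [553.3, -240.6, 63.9]
tcp_rot: [3.142, -0.0, -0.111]
ft_force: [-2.2, 0.6, 2.2]
opening: 0.252
```

```bash
python3 st.py
```

```text
t 24.3667 T [ 553.3028 -240.5819   63.9138] [ 3.1415 -0.     -0.1107]
F box axes [-2.2874  0.3096  2.2285] M [ 0.1139  0.3745 -0.05  ] open 0.25187600764483037
TCP in spindle frame [  35.8129 -496.8825  -54.9862] qv 0.0029692982017228255
```

>>> drive_tool(
  deltas=[
    {"offset": [0,0,0],"yaw": 0},
    {"offset": [0,0,0],"yaw": 0},
    {"offset": [0,0,0],"yaw": 0},
    {"offset": [0,0,0],"yaw": 0},
    {"offset": [0,0,0],"yaw": 0},
    {"offset": [0,0,0],"yaw": 0},
  ],
  fingers=4.5,
)

```text
time_s: 24.87
eef_pos: [553.3, -240.5, 63.5]
tcp_rot: [3.142, -0.0, -0.111]
ft_force: [0.1, 0.4, 0.1]
opening: 0.529
```

```bash
python3 st.py
```

```text
t 24.8667 T [ 553.3106 -240.5443   63.4937] [ 3.1416 -0.0001 -0.1106]
F box axes [0.0036 0.4321 0.111 ] M [-0.0514 -0.0027 -0.0139] open 0.5293129630225938
TCP in spindle frame [  35.8164 -496.8443  -55.4063] qv 0.0013920363189494343
```

>>> drive_tool(
  deltas=[
    {"offset": [0,0,-0.5],"yaw": 0},
    {"offset": [0,0,-1.5],"yaw": 0},
    {"offset": [0,0,-3],"yaw": 0},
    {"offset": [0,0,-5],"yaw": 0},
    {"offset": [0,0,-7],"yaw": 0},
    {"offset": [0,0,-9.5],"yaw": 0},
    {"offset": [0,0,-12],"yaw": 0},
    {"offset": [0,0,-14],"yaw": 0},
    {"offset": [0,0,-14],"yaw": 0},
    {"offset": [0,0,-14],"yaw": 0},
  ],
)

```text
time_s: 25.7
eef_pos: [554.3, -241.2, 206.2]
tcp_rot: [3.14, -0.004, -0.111]
ft_force: [0.5, 0.6, -0.5]
opening: 0.527
```

```bash
python3 st.py;python3 - <<'E'
from h import *
from cell import arm
np.set_printoptions(precision=2,suppress=True)
for n in("side","top"):
    f=arm.grab_frame(n);np.savez(f"f11_{n}.npz",**{k:np.array(v) for k,v in f.items()})
    cv2.imwrite(f"pics/{n}11.png",f["frame"][:,:,::-1])
    if n=="side":cv2.imwrite("pics/side11z.png",cv2.resize(f["frame"][270:400,310:490,::-1],None,fx=4,fy=4,interpolation=2))
    w=cloud(f);q=(w-[554,-241,0])@R.from_euler('z',-.1107).as_matrix();rgb=f["frame"].astype(int)
    for lab,m in (("handle top",(q[...,2]>103)&(q[...,2]<118)&(np.abs(q[...,:2]).max(-1)<30)),("cap",(rgb.max(2)<70)&(q[...,2]>8)&(q[...,2]<40)&(np.abs(q[...,:2]).max(-1)<40))):
        p=q[m]
        if len(p)>5: print(n,lab,len(p),p.mean(0),p.min(0),p.max(0))
E
```

```text
t 25.7 T [ 554.3416 -241.1661  206.1746] [ 3.1397 -0.0042 -0.1106]
F box axes [ 0.4739  0.6972 -0.4702] M [-0.0216 -0.0177  0.0766] open 0.5272869049172317
TCP in spindle frame [  36.9102 -497.3476   87.2746] qv 0.047170439490660375
side handle top 423 [ -3.79  -1.92 110.21] [-13.63 -15.1  103.07] [  9.01  12.83 113.27]
side cap 137 [ -2.03 -16.22  24.62] [-14.28 -20.35  10.88] [11.7  -9.5  37.79]
top handle top 134 [ -1.22   0.4  110.04] [-11.68 -14.1  103.06] [ 10.08  13.17 114.89]
top cap 41 [ 5.79 14.12 28.53] [-8.08  0.51 12.88] [19.83 19.39 37.64]
```

View pics/side11z.png

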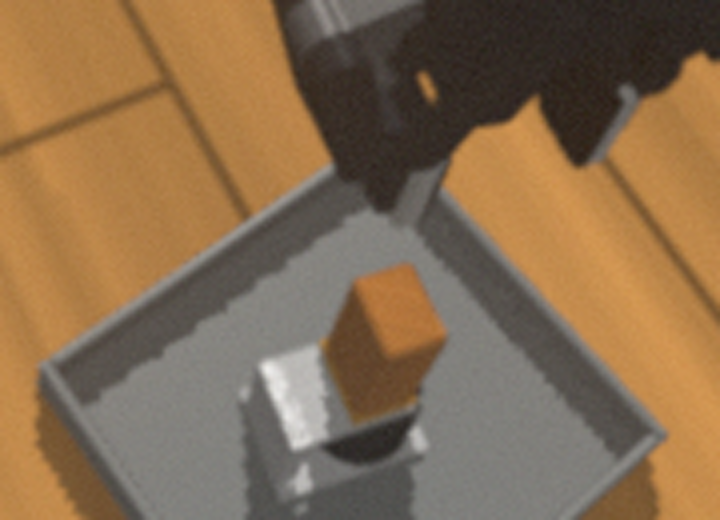

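View pics/top11.png

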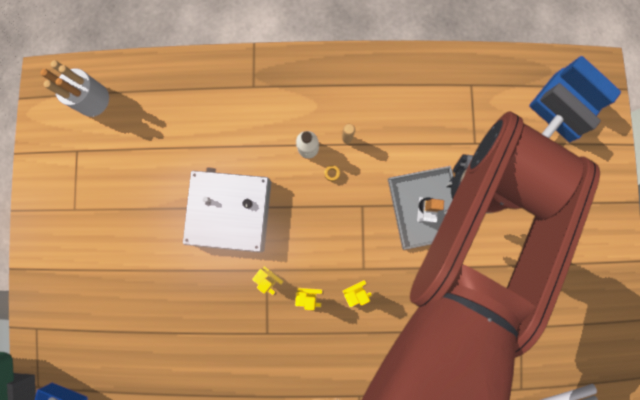

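>>> drive_tool(
  deltas=[
    {"offset": [0,0,-1],"yaw": 0},
    {"offset": [0,0,-1],"yaw": 0},
    {"offset": [0,0,-1],"yaw": 0},
    {"offset": [0,0,-1],"yaw": 0},
    {"offset": [0,0,-1],"yaw": 0},
  ],
)

```text
time_s: 26.22
eef_pos: [553.1, -240.4, 213.0]
tcp_rot: [-3.141, 0.001, -0.111]
ft_force: [0.7, 0.9, -0.1]
opening: 0.523
```

```bash
python3 st.py;python3 - <<'E'
from h import *
from cell import arm
np.set_printoptions(precision=1,suppress=True)
f=arm.grab_frame("top");w=cloud(f);g=np.load("f0_top.npz");w0=cloud(g)
for nm,(x,y,z0,z1) in dict(bottle=(694,31,100,130),bush=(638,-10,14,32),tool=(717,-57,85,105)).items():
    o=[]
    for v in(w0,w):
        m=(np.hypot(v[...,0]-x,v[...,1]-y)<30)&(v[...,2]>z0)&(v[...,2]<z1);o.append(v[m].mean(0))
    print(nm,*o)
print(arm.hand_in())
E
```

```text
t 26.2167 T [ 553.0683 -240.4104  212.9703] [-3.1412  0.0008 -0.1107]
F box axes [ 0.5742  0.9203 -0.1211] M [-0.0483 -0.0617 -0.0125] open 0.5228491638823752
TCP in spindle frame [  35.5607 -496.7381   94.0703] qv 0.00190823971059066
bottle [699.2  33.9 118.9] [699.2  33.8 118.9]
bush [636.8 -21.6  21.4] [636.9 -21.6  21.4]
tool [720.6 -57.7  93.2] [720.8 -57.9  93. ]
the job is handed in; nothing more can be done
None
```

The cap is off its spindle and sits in the puller's jaw. The puller stands released in the middle of the tray. I handed the job in at about 26 s of the 72 s allowed; no verdict is reported.

- **Hooking the cap:** I gripped the puller by its handle, touched the panel at about 1.5 N and raised the fork about 1 mm. The fork then slid under the cap until it met the stop, with the handle about 4.5 mm short of the spindle's axis. It bore there at about 4.7 N for over 0.3 s.
- **Pulling:** The cap popped free at about 11 N or a little more. I raised the fork about 47 mm above the panel, which put the cap's underside about 51 mm up, past the 30 mm required.
- **Placing:** The puller was set down with about 4.5 N and let go, and the gripper rose clear.

**Last checks:**
- The pictures show the puller upright, within a few millimetres of the tray's centre, with the cap in its jaw.
- The handle top measured about 110 mm; 111 mm was expected.
- The bottle, bushing and tool handle had moved 0.3 mm or less.
- I could not measure the cap's place in the jaw closely, because the handle and bar partly hide it. By the stop position it should be about 5 mm from the jaw point, within the 18 mm limit.
- The force readings carried about 1 N of noise, so the small contact forces above are approximate. No other check failed or disagreed.

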